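Cap the socket distributors and hang them up

ROBOT

A 6-joint arm with a two-finger parallel gripper is mounted at the origin on the work surface. World frame = base frame: x ahead of the robot, y to its left, z up, the work surface at z = 0. Lengths are in m, angles in rad, forces in N, time in s.
With the tool pointing down it reaches from about 0.35 to 0.775 m from the base axis. Payload 5.5 kg.
Tool frame: the origin (TCP) lies between the finger pads; the fingertips stand 19 mm ahead of it and the grasp point (between the pads) is the TCP; z points along the fingers, y is the line along which they close (so a half turn about z gives the same grasp; the last joint's range is limited). The gripper opens to 85 mm and grips with 20 to 120 N. Pads are 22 mm wide; open, the fingers measure 114 mm over their backs; the gripper's body (76 mm by 85 mm) begins 54 mm behind the grasp point. The pads swing forward as they close: fully open they stand 13 mm farther back than shut.
Start: joints at [-1.358, 0.313, 0.046, 1.304, 0, 1.431], TCP at [0.199, -0.54, 0.227] pointing down, gripper open.
Joint ranges: [-2.76, 2.76], [-0.86, 1.69], [-1.03, 1.26], [-2.2, 2.34], [-1.47, 1.5], [-3.14, 3.14]. Speed limits (rad/s): [2.57, 2.57, 3.14, 3.14, 3.14, 3.14].

INTERFACE

Orientations are given as a unit quaternion [w, x, y, z].
In Python, from workcell import env gives the robot as it stands.
- The arm moves only by the shell command python3 -m pendant 'ROWS' [FORCE]. ROWS is JSON, a list of rows, each an object with "travel": the shift along the tool's x, y, z scaled (see below), a list of three; "rot": the turn, a rotation vector about the tool's x, y, z scaled (see below), a list of three; "fingers": the opening, from -1 (shut) to 1 (fully open). In form: [{"travel": [dx, dy, dz], "rot": [wx, wy, wz], "fingers": fingers}, ...]. A call has 1 to 10 rows; each row is the pose to reach, as a shift and turn from the pose commanded when the call began, along the tool's axes at that moment; what a row does not reach only later rows make up. The controller multiplies each number of a shift by 0.12 m and each number of a turn by 60 degrees. A row lasts 1/10 s, in which the tool goes at most 50 mm and 8.59 degrees, less where a joint would pass 70% of its speed; a pose out of reach is approached as far as the arm can. A call with a number of a shift or a turn outside -1 to 1 is refused whole. A call with a gripper value outside its range is refused whole. The fingers move at their own pace and stop on an object; FORCE is the grip in N (left out, the last holds). Time passes only in rows, so rows that repeat a pose let the fingers close. It gives the time, the measured TCP pose, the force, the opening and the grip force at its end, in the units of the state.
- env.get_state(): the state, without advancing time (a new reading comes with each control period).
- env.read_camera(name): name is "scene" or "top"; returns (picture, depth): 384x512x3 uint8, blue, green, red; 384x512 float32, m along the optical axis (not along the pixel's ray), 0 where there is no reading.
- env.camera_model(name): a dict with "fovy" (degrees; the focal length in pixels is half the picture's height over the tangent of half this angle, whatever the lens; pixels are square), "cx", "cy" (the principal point, pixels), "rvec" (rotation vector, rad) and "tvec" (3), from world to camera coordinates, as OpenCV has them. Camera axes: x right, y down, z forward; pixel columns grow to the right and rows downward; lengths in m; the calibration is good to about 2 mm. A picture is of the moment at which its call begins. camera_model takes no time and is no camera call.
- env.hand_in(): hands the job in; it is judged then, once.
Trained networks look in the newest picture that a camera, given by its name, has taken for a name from the list of things; names that differ only in an ending like _2 or _b are one class to them, and where a whole thing is asked for, a point or a joint stands for the part that bears it (a point fixed in the world has none). Each returns a list of dicts, best first, with "conf" (0 to 1); they miss things now and then, are a little off and sometimes report something else, mostly with a low value. They report only what shows in the picture. A call takes as long as a camera call. They do not tell look-alikes from the thing itself.
- env.outline_of(camera, target): "mask" (384x512 bool, what is visible of it) and "xy" ([column, row] in pixels, amid what is visible of it).
The state is a dict: "clock": time; "joint_pos": joint angles; "qvel": joint speeds; "tau": joint torques, N m; "tcp_pos": TCP position; "orientation": TCP orientation; "wrist_force": force on the tool from outside, world axes, zero at the start; "ft_torque": the same for the moment, N m; "finger_gap": finger opening in m; "grip_force": force on a finger pad.
Only numpy, scipy, OpenCV 4.12 (cv2) and the standard library are available. Lean on these libraries where they do the work, as an engineer would, in place of code of your own. Each camera call takes 0.05 s, during which the arm holds its last target. There are 200 camera calls.

TASK

Finish the portable socket distributors standing on the bench: on each one push both white dust caps down fully home while it still stands on the bench, then hang it by its handle on the hook of the stand of its own colour, with the hook near the middle of the bar. Leave the multimeter, tape and screwdriver where they lie.

Things in the scene. Friction and masses are not known exactly. Their poses are not given: they have to be found in the camera images.
- blue_box: blue socket distributor, box 90 (x) x 120 (y) x 70 mm, about 0.5 kg, standing on the bench; may be absent. Origin: centre of its underside. Black handle on top: uprights at y = +-55 mm (10 mm thick) and a square bar 12 x 12 mm, 120 mm long along y over the middle, its underside 130 mm above the box's underside; the loop under it is open 60 mm high, 100 mm wide, seen along x
- blue_bar (a point): centre of the blue distributor's handle bar (136 mm above its underside), axes as the box: y along the bar, z up
- blue_cap1 (a joint): white dust cap on the blue distributor's top, 34 mm across and 12 mm thick, at x = -28 mm, y = 0, sliding straight up and down on a brass collar; m above fully home (0 = home, flush on the box top, 0.012 = fully up); stiff, holds where it is left, moves at about 5 N. Its top face lies 82 mm + this value above the box's underside
- blue_cap2 (a joint): white dust cap on the blue distributor's top, 34 mm across and 12 mm thick, at x = +28 mm, y = 0, sliding straight up and down on a brass collar; m above fully home (0 = home, flush on the box top, 0.012 = fully up); stiff, holds where it is left, moves at about 5 N. Its top face lies 82 mm + this value above the box's underside
- blue_stand: hook stand with blue foot (130 x 90 x 10 mm) and blue top plate, fixed to the bench. Post 22 mm wide, 205 mm high, at the +x end; from it a flat steel hook, 18 mm wide, 5 mm thick, runs to -x and ends in an upturned tip. Origin: on the bench under the hook's seat; x points from the tip to the post
- blue_seat (a point): seat of the blue hook: middle of the strip's upper face, 185 mm above the bench, axes as the stand. The free seat runs from x = -19 mm to the post at +59 mm; the tip (x = -24 to -19 mm) rises 16 mm above it. A distributor hangs with its bar across the seat, its underside 55 mm above the bench
- red_box: red socket distributor, box 90 (x) x 120 (y) x 70 mm, about 0.5 kg, standing on the bench; may be absent. Origin: centre of its underside. Black handle on top: uprights at y = +-55 mm (10 mm thick) and a square bar 12 x 12 mm, 120 mm long along y over the middle, its underside 130 mm above the box's underside; the loop under it is open 60 mm high, 100 mm wide, seen along x
- red_bar (a point): centre of the red distributor's handle bar (136 mm above its underside), axes as the box: y along the bar, z up
- red_cap1 (a joint): white dust cap on the red distributor's top, 34 mm across and 12 mm thick, at x = -28 mm, y = 0, sliding straight up and down on a brass collar; m above fully home (0 = home, flush on the box top, 0.012 = fully up); stiff, holds where it is left, moves at about 5 N. Its top face lies 82 mm + this value above the box's underside
- red_cap2 (a joint): white dust cap on the red distributor's top, 34 mm across and 12 mm thick, at x = +28 mm, y = 0, sliding straight up and down on a brass collar; m above fully home (0 = home, flush on the box top, 0.012 = fully up); stiff, holds where it is left, moves at about 5 N. Its top face lies 82 mm + this value above the box's underside
- red_stand: hook stand with red foot (130 x 90 x 10 mm) and red top plate, fixed to the bench. Post 22 mm wide, 205 mm high, at the +x end; from it a flat steel hook, 18 mm wide, 5 mm thick, runs to -x and ends in an upturned tip. Origin: on the bench under the hook's seat; x points from the tip to the post
- red_seat (a point): seat of the red hook: middle of the strip's upper face, 185 mm above the bench, axes as the stand. The free seat runs from x = -19 mm to the post at +59 mm; the tip (x = -24 to -19 mm) rises 16 mm above it. A distributor hangs with its bar across the seat, its underside 55 mm above the bench
- yellow_box: yellow socket distributor, box 90 (x) x 120 (y) x 70 mm, about 0.5 kg, standing on the bench; may be absent. Origin: centre of its underside. Black handle on top: uprights at y = +-55 mm (10 mm thick) and a square bar 12 x 12 mm, 120 mm long along y over the middle, its underside 130 mm above the box's underside; the loop under it is open 60 mm high, 100 mm wide, seen along x
- yellow_bar (a point): centre of the yellow distributor's handle bar (136 mm above its underside), axes as the box: y along the bar, z up
- yellow_cap1 (a joint): white dust cap on the yellow distributor's top, 34 mm across and 12 mm thick, at x = -28 mm, y = 0, sliding straight up and down on a brass collar; m above fully home (0 = home, flush on the box top, 0.012 = fully up); stiff, holds where it is left, moves at about 5 N. Its top face lies 82 mm + this value above the box's underside
- yellow_cap2 (a joint): white dust cap on the yellow distributor's top, 34 mm across and 12 mm thick, at x = +28 mm, y = 0, sliding straight up and down on a brass collar; m above fully home (0 = home, flush on the box top, 0.012 = fully up); stiff, holds where it is left, moves at about 5 N. Its top face lies 82 mm + this value above the box's underside
- yellow_stand: hook stand with yellow foot (130 x 90 x 10 mm) and yellow top plate, fixed to the bench. Post 22 mm wide, 205 mm high, at the +x end; from it a flat steel hook, 18 mm wide, 5 mm thick, runs to -x and ends in an upturned tip. Origin: on the bench under the hook's seat; x points from the tip to the post
- yellow_seat (a point): seat of the yellow hook: middle of the strip's upper face, 185 mm above the bench, axes as the stand. The free seat runs from x = -19 mm to the post at +59 mm; the tip (x = -24 to -19 mm) rises 16 mm above it. A distributor hangs with its bar across the seat, its underside 55 mm above the bench
- meter: orange multimeter lying on the bench, 160 x 80 x 42 mm; bystander; origin: centre of its underside
- tape: roll of black tape lying flat, 90 mm across, 19 mm high; bystander; origin: centre of its underside
- driver: screwdriver lying on the bench; bystander
Mind the look-alikes: they are no part of the job. Leave any green or orange look-alike of the red_box alone.

How it is judged:
By the outcome, as a careful person would: the job done as asked, in the order asked, and still so for the second after the job is handed in, with the robot touching nothing.
Of blue_box, red_box, yellow_box only 2 to 3 are there at a start; the rules pass over those that are not, and their reading is None.
At some moment in a run one of blue_box, red_box, yellow_box may be knocked a few centimetres aside while the robot is not near it.
It also fails if it takes over 210 s, if anything falls off the work surface, if the arm or the gripper's body presses on something with over 40 N, if the wrist force passes 120 N, or if a joint passes its speed limit or range.

## Working session

There is one attempt and no reset: what is moved stays moved. The work goes in short steps, Python scripts to look and compute and a shell command to move; the robot and the scene stay as the last step left them, time stands still between calls to the robot, and variables do not carry over. Pictures are saved under pics/ and viewed, at most 14 in all, crops included, and the job is handed in when it is done.

```bash
ls; mkdir -p pics; python3 - <<'E'
from workcell import env
import cv2,numpy as np
s=env.get_state(); print({k:np.round(v,3) for k,v in s.items()})
for n in("scene","top"):
    m=env.camera_model(n); print(n,m)
    p,d=env.read_camera(n); cv2.imwrite(f"pics/{n}0.png",p); np.save(f"{n}_d0.npy",d)
a=[cv2.imread(f"pics/{n}0.png") for n in("scene","top")]
for n,x in zip(("scene","top"),a): cv2.imwrite(f"pics/{n}0b.png",cv2.resize(x,(800,600),interpolation=cv2.INTER_CUBIC))
E
```

```text
pics
{'clock': np.float64(0.0), 'joint_pos': array([-1.358,  0.314,  0.045,  1.304,  0.   ,  1.431]), 'qvel': array([-0.001,  0.001,  0.   ,  0.   , -0.001,  0.001]), 'tau': array([-1.0000e-03, -4.8063e+01,  2.9853e+01,  1.9000e-02, -0.0000e+00,
       -0.0000e+00]), 'tcp_pos': array([ 0.199, -0.539,  0.226]), 'orientation': array([-0.001,  0.984,  0.175, -0.   ]), 'wrist_force': array([ 0.739,  0.401, -0.722]), 'ft_torque': array([0.052, 0.017, 0.026]), 'grip_force': np.float64(0.0), 'finger_gap': np.float64(0.085)}
scene {'fovy': 53.967218020082754, 'cx': 248.7411001570296, 'cy': 184.24889942809617, 'rvec': array([ 1.92855227,  1.21821723, -0.59396239]), 'tvec': array([-0.26981454, -0.19800045,  1.50728293])}
top {'fovy': 55.24248531492492, 'cx': 258.59872754995894, 'cy': 185.28602604969615, 'rvec': array([ 2.092301  , -2.12393838,  0.18521991]), 'tvec': array([0.04261245, 0.58607897, 1.08464047])}
```

View pics/scene0b.png

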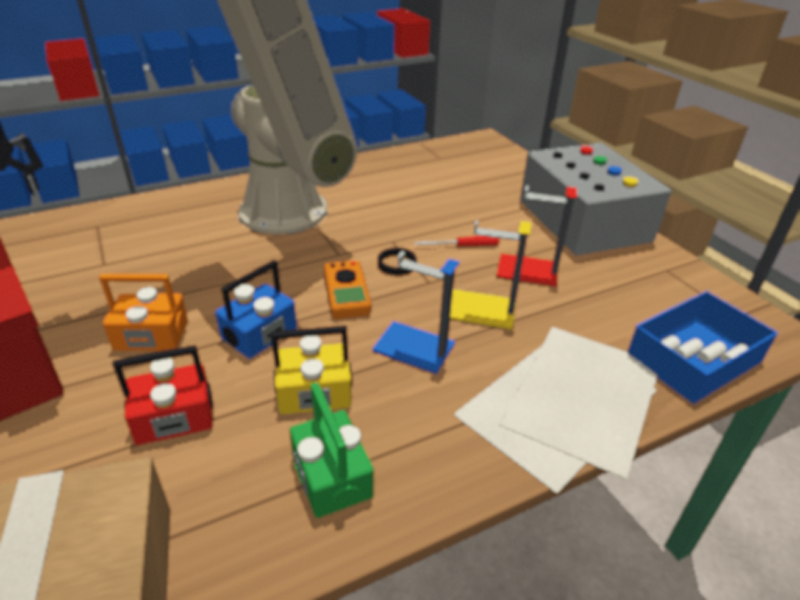

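View pics/top0b.png

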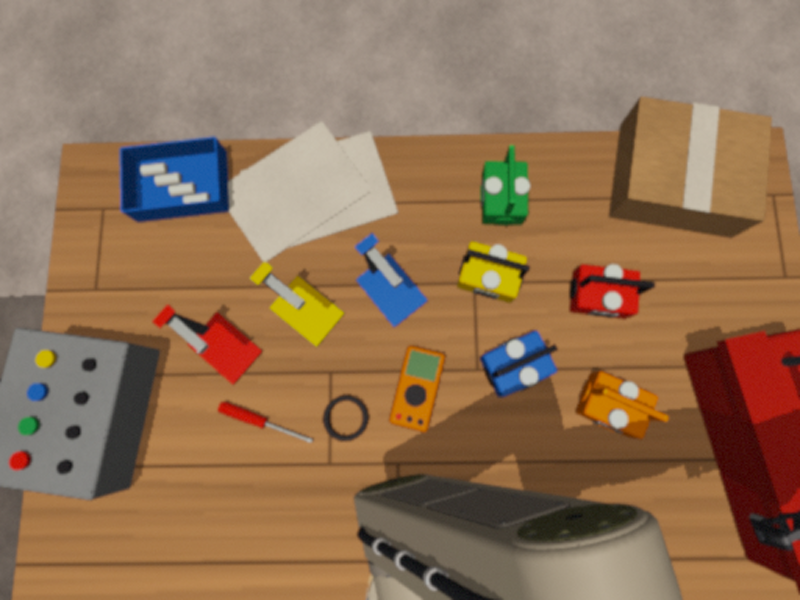

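The top view shows the red box at (610,290), yellow at (493,272) and blue at (518,362), all as 800x600 pixels. The look-alikes are green at (505,190) and orange at (620,403). The stands are red at (210,345), yellow at (297,305) and blue at (390,280). Next I measure them.

```bash
cat > h.py <<'E'
from workcell import env
import cv2,numpy as np
from scipy.spatial.transform import Rotation as R
def cloud(n,d):
    m=env.camera_model(n); h,w=d.shape; f=h/2/np.tan(np.radians(m["fovy"]/2))
    v,u=np.mgrid[:h,:w]; c=np.stack([(u-m["cx"])/f*d,(v-m["cy"])/f*d,d],-1)
    return (c-m["tvec"])@R.from_rotvec(m["rvec"]).as_matrix()   # R^T (c-t)
def look():
    o={}
    for n in("scene","top"):
        p,d=env.read_camera(n); o[n]=(p,d,cloud(n,d))
    return o
def proj(n,P):
    m=env.camera_model(n); f=192/np.tan(np.radians(m["fovy"]/2))
    K=np.array([[f,0,m["cx"]],[0,f,m["cy"]],[0,0,1.]])
    return cv2.projectPoints(np.atleast_2d(P).astype(float),m["rvec"],m["tvec"],K,None)[0][:,0]
def line(P):
    c=P.mean(0); u,s,v=np.linalg.svd(P[:,:2]-c[:2],full_matrices=False); q=(P[:,:2]-c[:2])@v[0]
    lo,hi=np.percentile(q,[1,99]); return c[:2]+v[0]*(lo+hi)/2,v[0],hi-lo
def boxes(o,names=("blue","red","yellow")):
    for c in names:
        for n in o:
            r=env.outline_of(n,c+"_box")
            for e in r[:2]:
                k=e["mask"]; X=o[n][2][k&(o[n][1]>0)]; col=o[n][0][k&(o[n][1]>0)]
                b=X[(X[:,2]>.122)&(X[:,2]<.15)]
                if len(b)<10: print(c,n,e["conf"],e["xy"],"few",len(b)); continue
                ce,v,L=line(b); print(c,n,round(e["conf"],2),np.round(e["xy"]),"bar",np.round(ce,4),"ang",round(np.degrees(np.arctan2(v[1],v[0]))%180,1),"L",round(L,3),"z",np.round(np.percentile(b[:,2],[10,50,90]),4),len(b))
                w=X[(col.min(1)>150)&(X[:,2]>.075)&(X[:,2]<.1)]
                if len(w)>8:
                    _,lab,cc=cv2.kmeans(w[:,:2].astype(np.float32),2,None,(3,30,1e-4),5,cv2.KMEANS_PP_CENTERS)
                    for i in range(2): print("   cap",np.round(cc[i],4),"z",np.round(np.median(w[lab[:,0]==i][:,2]),4),(lab==i).sum())
E
python3 - <<'E'
from h import *
o=look(); boxes(o)
for c in("blue","red","yellow"):
    for n in o:
        for e in env.outline_of(n,c+"_stand")[:1]:
            k=e["mask"]&(o[n][1]>0); X=o[n][2][k]; print(c,n,round(e["conf"],2),np.round(e["xy"]))
            for a,b in((.0,.02),(.178,.195),(.2,.23)):
                q=X[(X[:,2]>a)&(X[:,2]<b)]
                if len(q)>4:
                    ce,v,L=line(q); print("  ",a,np.round(ce,4),np.round(np.degrees(np.arctan2(v[1],v[0]))%180,1),round(L,3),"z",np.round(np.median(q[:,2]),4),len(q),np.round(q.mean(0),3))
E
```

```text
blue scene 0.82 [160. 202.] bar [ 0.454  -0.2047] ang 121.5 L 0.146 z [0.1303 0.1396 0.143 ] 181
   cap [ 0.4664 -0.1776] z 0.0895 78
   cap [ 0.416  -0.2002] z 0.0913 64
blue top 0.69 [330. 233.] bar [ 0.4362 -0.1831] ang 113.6 L 0.114 z [0.1386 0.141  0.1436] 178
   cap [ 0.4632 -0.1741] z 0.0891 98
   cap [ 0.4125 -0.1969] z 0.0907 98
blue top 0.35 [315. 174.] bar [ 0.6235 -0.1407] ang 72.6 L 0.115 z [0.1362 0.1409 0.1435] 191
   cap [ 0.5978 -0.1341] z 0.0907 85
   cap [ 0.6542 -0.1519] z 0.0889 60
red scene 0.76 [210. 293.] bar [ 0.7969 -0.1806] ang 178.0 L 0.118 z [0.1328 0.1418 0.1436] 319
   cap [ 0.7977 -0.1493] z 0.0826 108
   cap [ 0.7955 -0.2077] z 0.0825 158
red scene 0.67 [106. 254.] bar [ 0.5849 -0.3702] ang 81.6 L 0.117 z [0.1316 0.1399 0.1432] 348
   cap [ 0.6104 -0.374 ] z 0.0898 126
   cap [ 0.5566 -0.3664] z 0.0936 100
red top 0.91 [389. 188.] bar [ 0.5789 -0.3666] ang 81.8 L 0.118 z [0.1357 0.1408 0.1434] 200
   cap [ 0.5525 -0.3632] z 0.0931 88
   cap [ 0.6105 -0.3718] z 0.0888 65
red top 0.8 [322. 126.] bar [ 0.7905 -0.1759] ang 177.9 L 0.112 z [0.135  0.1411 0
[... 1279 characters left out ...]
441 0.205]
red top 0.68 [139. 217.]
   0.0 [0.4828 0.403 ] 36.7 0.135 z 0.01 1021 [0.479 0.4   0.01 ]
   0.178 [0.4877 0.413 ] 50.0 0.085 z 0.1854 202 [0.49  0.416 0.185]
   0.2 [0.4929 0.4176] 50.5 0.098 z 0.2048 95 [0.514 0.443 0.205]
yellow scene 0.91 [314. 194.]
   0.0 [0.561  0.2317] 15.4 0.136 z 0.0103 730 [0.562 0.232 0.01 ]
   0.178 [0.5718 0.2461] 46.5 0.091 z 0.1856 127 [0.575 0.25  0.186]
   0.2 [0.5951 0.2777] 136.2 0.039 z 0.2055 47 [0.597 0.276 0.206]
yellow top 0.59 [192. 196.]
   0.0 [0.556  0.2392] 50.1 0.129 z 0.0098 994 [0.553 0.236 0.01 ]
   0.178 [0.5617 0.2453] 50.7 0.084 z 0.1853 185 [0.564 0.248 0.185]
   0.2 [0.5674 0.2511] 50.4 0.099 z 0.2043 107 [0.588 0.275 0.204]
```

Two things are red-like by shape: red at native top pixel (390,188) and the orange look-alike at (397,258). Green at (322,126) was also reported as red. I'll confirm with an enlarged crop and write a planner.

```bash
cat >> h.py <<'E'
def plan(*wps):
    """wps: (x,y,z,yaw of tool x in deg); prints for each the numbers in pendant units, starting from the present pose"""
    s=env.get_state(); p=np.array(s["tcp_pos"]); q=s["orientation"]; M=R.from_quat([q[1],q[2],q[3],q[0]]).as_matrix()
    print("t",round(s["clock"],2),"now",np.round(p,4),"yaw",round(np.degrees(np.arctan2(M[1,0],M[0,0])),1),"tilt",np.round(M[:2,2],3))
    for w in wps:
        y=np.radians(w[3]); x=np.array([np.cos(y),np.sin(y),0]); T=np.stack([x,[x[1],-x[0],0],[0,0,-1]],1)
        print(w,"travel",np.round(M.T@(np.array(w[:3])-p)/.12,3),"rot",np.round(R.from_matrix(M.T@T).as_rotvec()/np.radians(60),3))
        p=np.array(w[:3]);M=T
E
python3 - <<'E'
from h import *
p=cv2.imread("pics/top0.png")[85:295,290:450]; cv2.imwrite("pics/crop1.png",cv2.resize(p,None,fx=2.8,fy=2.8,interpolation=cv2.INTER_CUBIC))
c=np.array([.5825,-.369]);a=np.radians(-8.2);ux=np.array([np.cos(a),np.sin(a)])
p1=c-.031*ux;p2=c+.031*ux; print(p1,p2)
plan((.27,-.50,.25,60),(.36,-.44,.25,81.8),(.46,-.39,.22,81.8),(*p1,.16,81.8),(*p1,.125,81.8))
E
```

```text
[ 0.55181694 -0.3645785 ] [ 0.61318306 -0.3734215 ]
t 0.8 now [ 0.1987 -0.5396  0.2271] yaw 20.2 tilt [ 0. -0.]
(0.27, -0.5, 0.25, 60) travel [ 0.672 -0.105 -0.191] rot [ 0.     0.    -0.663]
(0.36, -0.44, 0.25, 81.8) travel [0.808 0.4   0.   ] rot [ 0.     0.    -0.363]
(0.46, -0.39, 0.22, 81.8) travel [0.531 0.765 0.25 ] rot [0. 0. 0.]
(np.float64(0.5518169368418585), np.float64(-0.3645785030551291), 0.16, 81.8) travel [0.319 0.727 0.5  ] rot [0. 0. 0.]
(np.float64(0.5518169368418585), np.float64(-0.3645785030551291), 0.125, 81.8) travel [0.    0.    0.292] rot [0. 0. 0.]
```

View pics/crop1.png

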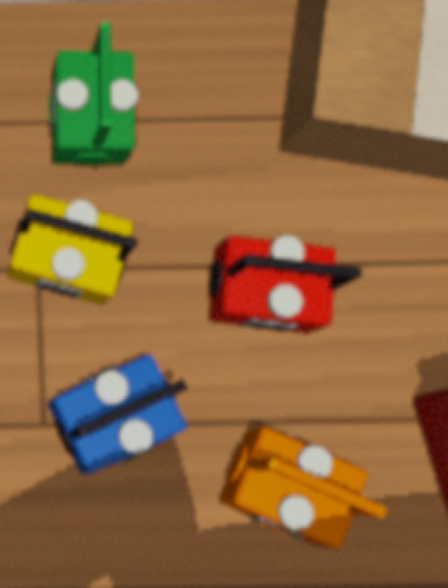

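The crop shows the real red box, with its black handle, at (280,285). The orange one at (300,485) and the green one at (100,100) have handles in their own colour, so they are look-alikes.

```bash

python3 -m pendant '[{"travel":[0.67,-0.1,-0.19],"rot":[0,0,-0.66],"fingers":-1},{"travel":[0.67,-0.1,-0.19],"rot":[0,0,-0.66],"fingers":-1},{"travel":[0.67,-0.1,-0.19],"rot":[0,0,-0.66],"fingers":-1},{"travel":[0.67,-0.1,-0.19],"rot":[0,0,-0.66],"fingers":-1},{"travel":[0.67,-0.1,-0.19],"rot":[0,0,-0.66],"fingers":-1},{"travel":[0.67,-0.1,-0.19],"rot":[0,0,-0.66],"fingers":-1}]' 40
python3 -m pendant '[{"travel":[0.81,0.4,0],"rot":[0,0,-0.363],"fingers":-1},{"travel":[0.81,0.4,0],"rot":[0,0,-0.363],"fingers":-1},{"travel":[0.81,0.4,0],"rot":[0,0,-0.363],"fingers":-1},{"travel":[0.81,0.4,0],"rot":[0,0,-0.363],"fingers":-1}]'
python3 -m pendant '[{"travel":[0.53,0.77,0.25],"rot":[0,0,0],"fingers":-1},{"travel":[0.53,0.77,0.25],"rot":[0,0,0],"fingers":-1},{"travel":[0.53,0.77,0.25],"rot":[0,0,0],"fingers":-1},{"travel":[0.53,0.77,0.25],"rot":[0,0,0],"fingers":-1}]'
python3 -m pendant '[{"travel":[0.32,0.73,0.3],"rot":[0,0,0],"fingers":-1},{"travel":[0.32,0.73,0.3],"rot":[0,0,0],"fingers":-1},{"travel":[0.32,0.73,0.3],"rot":[0,0,0],"fingers":-1},{"travel":[0.32,0.73,0.3],"rot":[0,0,0],"fingers":-1}]'
python3 - <<'E'
from h import *
p1=(.5518,-.3646)
plan((*p1,.14,81.8),(*p1,.12,81.8))
o=look(); boxes(o,("red",))
E
```

```text
clock: 1.4
tcp_pos: [0.2702, -0.5005, 0.2499]
orientation: [0.0, 0.867, 0.499, -0.0]
wrist_force: [0.5, -1.1, 0.5]
finger_gap: 0.0003
grip_force: 0.0
clock: 1.8
tcp_pos: [0.3617, -0.4396, 0.2499]
orientation: [0.0, 0.757, 0.654, 0.0]
wrist_force: [-0.2, -0.7, -0.2]
finger_gap: -0.0
grip_force: 0.0
clock: 2.2
tcp_pos: [0.4617, -0.3906, 0.2186]
orientation: [-0.001, 0.757, 0.653, -0.0]
wrist_force: [-0.2, 0.2, -0.8]
finger_gap: -0.0002
grip_force: 0.0
clock: 2.6
tcp_pos: [0.5524, -0.3668, 0.1829]
orientation: [-0.001, 0.758, 0.653, -0.001]
wrist_force: [-0.1, 0.4, -0.1]
finger_gap: -0.0003
grip_force: 0.0
t 2.6 now [ 0.5524 -0.3668  0.1829] yaw 81.5 tilt [-0.002  0.001]
(0.5518, -0.3646, 0.14, 81.8) travel [ 0.017 -0.007  0.358] rot [-0.002 -0.    -0.005]
(0.5518, -0.3646, 0.12, 81.8) travel [0.    0.    0.167] rot [0. 0. 0.]
red scene 0.82 [ 98. 206.] bar [ 0.3617 -0.3757] ang 64.6 L 0.119 z [0.1271 0.1377 0.1424] 138
   cap [ 0.3357 -0.3526] z 0.0817 23
   cap [ 0.3851 -0.3965] z 0.0819 22
red scene 0.62 [106. 255.] bar [ 0.5845 -0.3704] ang 81.7 L 0.117 z [0.1314 0.1403 0.1429] 372
red top 0.86 [390. 187.] bar [ 0.582  -0.3459] ang 82.6 L 0.076 z [0.136  0.1411 0.1435] 131
red top 0.55 [322. 123.] bar [ 0.7918 -0.176 ] ang 178.0 L 0.116 z [0.1333 0.141  0.1438] 181
   cap [ 0.7953 -0.1489] z 0.0816 78
   cap [ 0.7928 -0.2059] z 0.0812 72
```

```bash

python3 -m pendant '[{"travel":[0.017,-0.007,0.3],"rot":[0,0,0],"fingers":-1},{"travel":[0.017,-0.007,0.5],"rot":[0,0,0],"fingers":-1},{"travel":[0.017,-0.007,0.55],"rot":[0,0,0],"fingers":-1},{"travel":[0.017,-0.007,0.59],"rot":[0,0,0],"fingers":-1},{"travel":[0.017,-0.007,0.61],"rot":[0,0,0],"fingers":-1},{"travel":[0.017,-0.007,0.63],"rot":[0,0,0],"fingers":-1},{"travel":[0.017,-0.007,0.64],"rot":[0,0,0],"fingers":-1}]'
python3 -m pendant '[{"travel":[0,0,0.015],"rot":[0,0,0],"fingers":-1},{"travel":[0,0,0.03],"rot":[0,0,0],"fingers":-1},{"travel":[0,0,0.03],"rot":[0,0,0],"fingers":-1}]'

```

```text
clock: 3.5
tcp_pos: [0.5532, -0.3645, 0.108]
orientation: [0.001, 0.757, 0.653, 0.0]
wrist_force: [-1.1, 0.3, -0.7]
finger_gap: -0.0002
grip_force: 0.0
clock: 3.8
tcp_pos: [0.5528, -0.3638, 0.1032]
orientation: [-0.0, 0.757, 0.653, -0.0]
wrist_force: [-0.9, -0.5, -0.6]
finger_gap: -0.0001
grip_force: 0.0
```

```bash
python3 - <<'E'
from h import *
o=look(); p=o["scene"][0][170:300,50:200]; q=o["top"][0][120:250,330:460]
f=lambda a:cv2.resize(a,(390,390),interpolation=cv2.INTER_CUBIC)
cv2.imwrite("pics/c2.png",np.hstack([f(p),f(q)]))
E
```

```text
(no output)
```

View pics/c2.png

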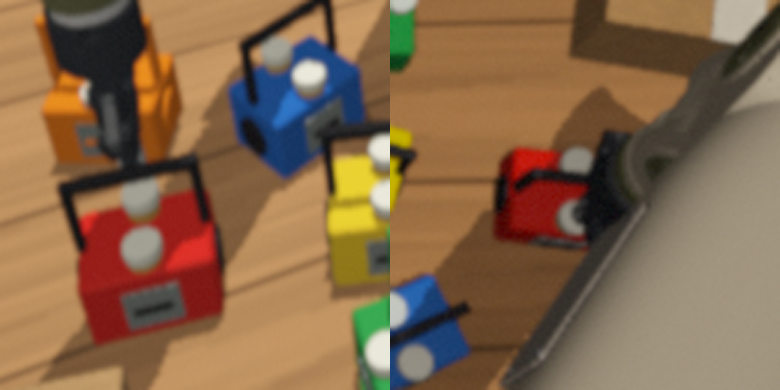

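The scene view shows the closed fingers right over the rear red cap at (135,180), and the cap still looks raised. There's no force yet, so I'll lower further in small steps.

```bash
for i in 1 2; do :; done
python3 -m pendant '[{"travel":[0,0,0.012],"rot":[0,0,0],"fingers":-1},{"travel":[0,0,0.025],"rot":[0,0,0],"fingers":-1},{"travel":[0,0,0.025],"rot":[0,0,0],"fingers":-1}]'
python3 - <<'E'
from h import *
o=look()
for e in env.outline_of("scene","red_cap1")[:3]:
    k=e["mask"]&(o["scene"][1]>0);X=o["scene"][2][k];print(e["conf"],e["xy"],np.median(X,0),np.percentile(X[:,2],[5,25,75,95]))
E
```

```text
clock: 4.2
tcp_pos: [0.5527, -0.3638, 0.1001]
orientation: [-0.0, 0.757, 0.653, -0.0]
wrist_force: [-0.7, 0.1, 0.5]
finger_gap: 0.0
grip_force: 0.0
0.7 [222.0, 277.4] [ 0.80182107 -0.14958189  0.08195386] [0.07286403 0.08057078 0.08335439 0.13874732]
0.5 [102.0, 253.2] [ 0.6140434  -0.3746263   0.08929615] [0.08182869 0.087656   0.09033751 0.09164615]
0.49 [196.0, 292.5] [ 0.79876833 -0.20855332  0.08206431] [0.07361941 0.08064097 0.08320588 0.08420759]
```

```bash
python3 - <<'E'
from h import *
o=look()
for n in o:
    p,d,X=o[n]; b=np.array([.0015,-.0017])*(1 if n=="scene" else -1)
    for c in((.5545,-.3648),(.6105,-.373)):
        k=(d>0)&(np.hypot(X[...,0]-c[0]-b[0],X[...,1]-c[1]-b[1])<.022)&(X[...,2]>.06)
        w=k&(p.min(-1)>95)
        print(n,c,k.sum(),np.histogram(X[k][:,2],bins=np.arange(.066,.17,.006))[0],"white",w.sum(),np.round(np.percentile(X[w][:,2],[20,50,80]),4) if w.any() else "", np.round(X[w].mean(0),3))
E
```

```text
scene (0.5545, -0.3648) 591 [76 25 14 25 95  1  7  2  0  2  4 10  5  3  5  4  6] white 319 [0.0935 0.5839 0.5885] [ 0.562 -0.369  0.379]
scene (0.6105, -0.373) 2517 [86 18 27 85 52  0  0  0  0  0  0  0  0  0  0  0  3] white 539 [0.0901 0.5563 0.5708] [ 0.605 -0.37   0.407]
top (0.5545, -0.3648) 625 [40 14  2 12 35  2  0  5  7  6  7  5  1  7 10  6  1] white 477 [0.586  0.5877 0.5889] [ 0.554 -0.363  0.552]
top (0.6105, -0.373) 217 [17  3  3 42 25  0  0  0  0  0  0  0  0  0  0  0  2] white 85 [0.0884 0.0905 0.5778] [ 0.607 -0.367  0.238]
```

```bash
python3 - <<'E'
from h import *
o=look(); t=env.get_state()["tcp_pos"]
a=np.radians(81.8);u=np.array([np.cos(a),np.sin(a)]);v=np.array([u[1],-u[0]])
for n in o:
    p,d,X=o[n]; X=X[d>0]; q=X[:,:2]-t[:2]; A=q@u;B=q@v
    for lo in np.arange(.075,.2,.01):
        k=(np.abs(A)<.06)&(B>-.06)&(B<.022)&(X[:,2]>lo)&(X[:,2]<lo+.01)
        if k.sum()>2: print(n,round(lo,3),k.sum(),"along bar",np.round(np.percentile(A[k],[3,50,97]),3),"along x",np.round(np.percentile(B[k],[3,50,97]),3))
E
```

```text
scene 0.075 31 along bar [-0.015 -0.002  0.011] along x [0.006 0.014 0.017]
scene 0.085 106 along bar [-0.016 -0.001  0.014] along x [-0.005  0.008  0.018]
scene 0.095 11 along bar [-0.014  0.001  0.01 ] along x [-0.003  0.006  0.015]
scene 0.105 8 along bar [-0.01  -0.002  0.007] along x [0.006 0.008 0.01 ]
scene 0.125 14 along bar [-0.012  0.003  0.009] along x [-0.001  0.007  0.014]
scene 0.135 8 along bar [-0.008  0.004  0.038] along x [-0.     0.013  0.022]
scene 0.145 7 along bar [0.009 0.01  0.011] along x [-0.002  0.01   0.016]
scene 0.155 6 along bar [0.006 0.009 0.01 ] along x [0.012 0.015 0.017]
scene 0.165 23 along bar [-0.017  0.009  0.015] along x [-0.01   0.016  0.019]
scene 0.175 29 along bar [-0.018  0.009  0.015] along x [-0.006  0.018  0.019]
scene 0.185 22 along bar [-0.018  0.012  0.015] along x [-0.012  0.018  0.021]
scene 0.195 26 along bar [-0.02   0.011  0.017] along x [-0.007  0.019  0.022]
top 0.075 5 along bar [0.011 0.034 0.056] along x [-0.012  0.013  0.022]
top 0.085 48 along bar [-0.004  0.008  0.017] along x [-0.017 -0.007  0.014]
top 0.095 6 along bar [0.003 0.033 0.058] along x [-0.014  0.016  0.022]
top 0.105 6 along bar [0.006 0.01  0.012] along x [-0.007 -0.004  0.009]
top 0.115 12 along bar [0.005 0.01  0.041] along x [-0.014 -0.001  0.018]
top 0.125 15 along bar [0.006 0.012 0.058] along x [-0.014  0.     0.022]
top 0.135 13 along bar [0.009 0.016 0.05 ] along x [-0.01   0.021  0.022]
top 0.145 17 along bar [0.007 0.012 0.014] along x [-0.028 -0.009  0.009]
top 0.155 26 along bar [-0.001  0.007  0.014] along x [-0.032 -0.025  0.003]
top 0.165 16 along bar [0.01  0.013 0.017] along x [-0.043 -0.03   0.008]
top 0.175 12 along bar [0.009 0.015 0.019] along x [-0.04  -0.016 -0.007]
top 0.185 7 along bar [0.01  0.017 0.018] along x [-0.024 -0.017 -0.01 ]
top 0.195 9 along bar [0.011 0.013 0.02 ] along x [-0.029 -0.022 -0.017]
```

```bash

python3 -m pendant '[{"travel":[0,0,0.012],"rot":[0,0,0],"fingers":-1},{"travel":[0,0,0.016],"rot":[0,0,0],"fingers":-1},{"travel":[0,0,0.016],"rot":[0,0,0],"fingers":-1}]'
python3 -m pendant '[{"travel":[0,0,0.01],"rot":[0,0,0],"fingers":-1},{"travel":[0,0,0.016],"rot":[0,0,0],"fingers":-1},{"travel":[0,0,0.016],"rot":[0,0,0],"fingers":-1}]'
python3 - <<'E'
from h import *
o=look()
for n in o:
    p,d,X=o[n]; b=np.array([.0015,-.0017])*(1 if n=="scene" else -1)
    for c in((.5545,-.3648),(.6105,-.373)):
        k=(d>0)&(np.hypot(X[...,0]-c[0]-b[0],X[...,1]-c[1]-b[1])<.018)&(X[...,2]>.076)&(X[...,2]<.13)
        print(n,c,k.sum(),np.histogram(X[k][:,2],bins=np.arange(.076,.13,.002))[0])
E
```

```text
clock: 4.85
tcp_pos: [0.5527, -0.3639, 0.0983]
orientation: [-0.0, 0.757, 0.653, -0.0]
wrist_force: [-0.2, 0.1, 0.4]
finger_gap: 0.0001
grip_force: 0.0
clock: 5.15
tcp_pos: [0.5527, -0.3639, 0.0964]
orientation: [-0.0, 0.757, 0.653, -0.0]
wrist_force: [0.7, 0.5, -0.3]
finger_gap: -0.0003
grip_force: 0.0
scene (0.5545, -0.3648) 154 [ 7  7  3  2  7 10 12 12 35 37  1  0  1  6  1  4  2  0  5  0  0  0  0  0
  2  0  0]
scene (0.6105, -0.373) 162 [ 3  6  7 14  7 17 65 40  3  0  0  0  0  0  0  0  0  0  0  0  0  0  0  0
  0  0  0]
top (0.5545, -0.3648) 73 [ 1  0  1  1  1  2  6 10 14 11  2  0  0  0  1  0  1  4  0  4  5  2  1  2
  0  0  4]
top (0.6105, -0.373) 69 [ 1  1  0  3  9  8 20 21  5  1  0  0  0  0  0  0  0  0  0  0  0  0  0  0
  0  0  0]
```

```bash

python3 -m pendant '[{"travel":[0,0,0.01],"rot":[0,0,0],"fingers":-1},{"travel":[0,0,0.018],"rot":[0,0,0],"fingers":-1},{"travel":[0,0,0.018],"rot":[0,0,0],"fingers":-1}]'
python3 - <<'E'
from h import *
o=look(); t=env.get_state()["tcp_pos"]; print(t)
p=o["scene"][0][150:270,70:190]; X=o["scene"][2]
g=proj("scene",[t,[t[0],t[1],.094],[t[0],t[1],.15]]); print(g)
im=cv2.resize(p,(600,600),interpolation=cv2.INTER_CUBIC)
for q in g: cv2.circle(im,tuple(int(a) for a in (q-[70,150])*5),4,(255,0,255),1)
cv2.imwrite("pics/c3.png",im)
E
```

```text
clock: 5.55
tcp_pos: [0.5531, -0.3642, 0.0955]
orientation: [0.001, 0.757, 0.653, 0.0]
wrist_force: [-0.9, 0.9, 4.2]
finger_gap: 0.0002
grip_force: 2.3
[ 0.5530918  -0.36418318  0.09542165]
[[103.62312622 232.49606637]
 [103.74929088 232.91558876]
 [ 98.59715572 215.78372292]]
```

View pics/c3.png

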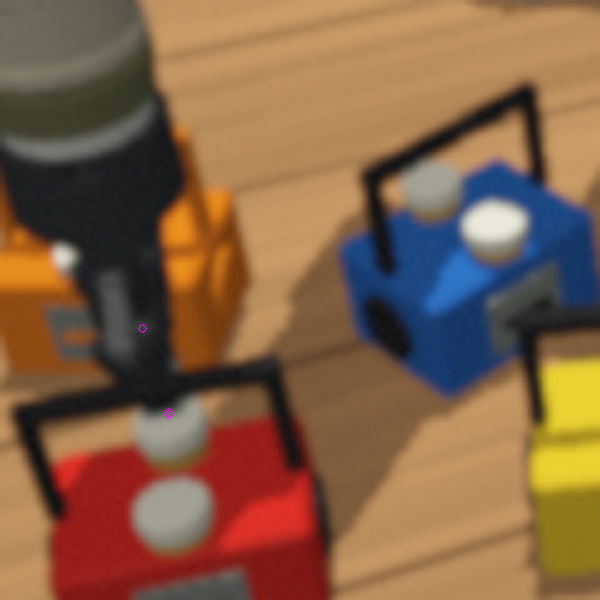

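The closed fingertips now touch the rear red cap at (165,400), with 4.2 N showing. The gripper body ends at (130,250), well above the bar. The tips actually sit about 1–2 mm ahead of the reported TCP. I'll push on.

```bash
cat >> h.py <<'E'
def caps(*cs):
    o=look()
    for c in cs:
        for n in o:
            p,d,X=o[n]; b=np.array([.0015,-.0017])*(1 if n=="scene" else -1)
            k=(d>0)&(np.hypot(X[...,0]-c[0]-b[0],X[...,1]-c[1]-b[1])<.016)&(X[...,2]>.074)&(X[...,2]<.1)
            h=np.histogram(X[k][:,2],bins=np.arange(.074,.1,.002)); print(c,n,k.sum(),h[0],"peak z",round(h[1][h[0].argmax()]+.001,3))
E
python3 -m pendant '[{"travel":[0,0,0.015],"rot":[0,0,0],"fingers":-1},{"travel":[0,0,0.03],"rot":[0,0,0],"fingers":-1},{"travel":[0,0,0.045],"rot":[0,0,0],"fingers":-1},{"travel":[0,0,0.045],"rot":[0,0,0],"fingers":-1}]'
python3 -m pendant '[{"travel":[0,0,0.015],"rot":[0,0,0],"fingers":-1},{"travel":[0,0,0.025],"rot":[0,0,0],"fingers":-1},{"travel":[0,0,0.025],"rot":[0,0,0],"fingers":-1}]'
python3 -c "from h import *;caps((.5545,-.3648),(.6105,-.373))"
```

```text
clock: 6.05
tcp_pos: [0.5537, -0.3645, 0.0948]
orientation: [0.003, 0.757, 0.654, 0.001]
wrist_force: [-9.4, 6.5, 26.6]
finger_gap: 0.0
grip_force: 14.0
clock: 6.35
tcp_pos: [0.5543, -0.3647, 0.0946]
orientation: [0.004, 0.757, 0.654, 0.001]
wrist_force: [-13.0, 9.3, 39.0]
finger_gap: 0.0001
grip_force: 20.3
(0.5545, -0.3648) scene 123 [ 7  6  7  3  7  7  9  3 10 26 26  6  6] peak z 0.093
(0.5545, -0.3648) top 42 [ 1  0  0  0  2  1  1  1  8 13 11  4  0] peak z 0.093
(0.6105, -0.373) scene 157 [ 5  1  5  8  9 10 15 55 47  2  0  0  0] peak z 0.089
(0.6105, -0.373) top 62 [ 0  0  0  0  0  1 24 15 15  7  0  0  0] peak z 0.087
```

Force climbed to 39 N without the cap moving, so the contact isn't what I assumed. I'll back off and look from the top camera with projections overlaid.

```bash

python3 -m pendant '[{"travel":[0,0,-0.06],"rot":[0,0,0],"fingers":-1},{"travel":[0,0,-0.07],"rot":[0,0,0],"fingers":-1},{"travel":[0,0,-0.07],"rot":[0,0,0],"fingers":-1}]'
python3 - <<'E'
from h import *
o=look(); t=env.get_state()["tcp_pos"]; print(t)
ims=[]
for n,(c0,r0) in (("scene",(60,170)),("top",(340,140))):
    im=cv2.resize(o[n][0][r0:r0+100,c0:c0+100],(400,400),interpolation=cv2.INTER_CUBIC)
    for P,col in (((*t[:2],t[2]),(255,0,255)),((*t[:2],t[2]-.019),(255,255,0)),((*t[:2],t[2]+.054),(0,255,0)),((.5545,-.3648,.093),(0,0,255))):
        q=(proj(n,P)[0]-[c0,r0])*4; cv2.circle(im,tuple(int(a) for a in q),4,col,1); print(n,P,q)
    ims.append(im)
cv2.imwrite("pics/c4.png",np.hstack(ims))
E
```

```text
clock: 6.75
tcp_pos: [0.5535, -0.3645, 0.0954]
orientation: [0.001, 0.757, 0.653, 0.0]
wrist_force: [-1.6, 1.4, 11.6]
finger_gap: 0.0001
grip_force: 5.3
[ 0.55347278 -0.36447642  0.09540067]
scene (np.float64(0.5534727756513096), np.float64(-0.3644764166871184), np.float64(0.09540067455361556)) [174.10253622 250.54699694]
scene (np.float64(0.5534727756513096), np.float64(-0.3644764166871184), np.float64(0.07640067455361556)) [180.77854506 272.72339553]
scene (np.float64(0.5534727756513096), np.float64(-0.3644764166871184), np.float64(0.14940067455361555)) [154.19711791 184.42508172]
scene (0.5545, -0.3648, 0.093) [174.67516484 254.60530732]
top (np.float64(0.5534727756513096), np.float64(-0.3644764166871184), np.float64(0.09540067455361556)) [208.90710346 206.03824266]
top (np.float64(0.5534727756513096), np.float64(-0.3644764166871184), np.float64(0.07640067455361556)) [200.52054686 210.52624585]
top (np.float64(0.5534727756513096), np.float64(-0.3644764166871184), np.float64(0.14940067455361555)) [234.38427678 192.40432344]
top (0.5545, -0.3648, 0.093) [208.15307216 205.25127621]
```

View pics/c4.png

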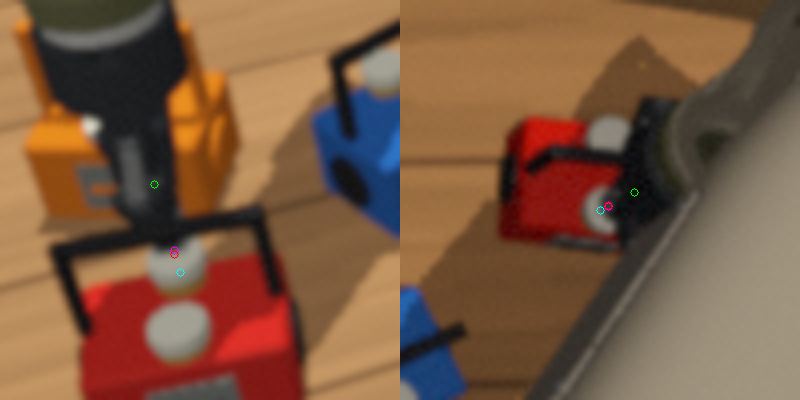

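The tips look to be on the cap at left (170,245), yet it won't move. The finger linkage, which bulges along tool y toward the bar at (165,225), probably rests on the bar. I'll turn the tool 90° so its narrow side faces the bar.

```bash

python3 -m pendant '[{"travel":[0,0,-0.3],"rot":[0,0,0],"fingers":-1},{"travel":[0,0,-0.6],"rot":[0,0,0],"fingers":-1},{"travel":[0,0,-0.6],"rot":[0,0,-0.14],"fingers":-1},{"travel":[0,0,-0.6],"rot":[0,0,-0.28],"fingers":-1},{"travel":[0,0,-0.6],"rot":[0,0,-0.42],"fingers":-1},{"travel":[0,0,-0.6],"rot":[0,0,-0.56],"fingers":-1},{"travel":[0,0,-0.6],"rot":[0,0,-0.7],"fingers":-1},{"travel":[0,0,-0.6],"rot":[0,0,-0.75],"fingers":-1},{"travel":[0,0,-0.6],"rot":[0,0,-0.75],"fingers":-1}]'
python3 -m pendant '[{"travel":[0,0,0],"rot":[0,0,-0.14],"fingers":-1},{"travel":[0,0,0],"rot":[0,0,-0.28],"fingers":-1},{"travel":[0,0,0],"rot":[0,0,-0.42],"fingers":-1},{"travel":[0,0,0],"rot":[0,0,-0.56],"fingers":-1},{"travel":[0,0,0],"rot":[0,0,-0.7],"fingers":-1},{"travel":[0,0,0],"rot":[0,0,-0.75],"fingers":-1},{"travel":[0,0,0],"rot":[0,0,-0.75],"fingers":-1}]'
python3 -c "
from h import *
o=look();boxes(o,('red',))
caps((.5545,-.3648),(.6105,-.373));plan((.5528,-.3648,.10,171.8))"
```

```text
clock: 7.75
tcp_pos: [0.5525, -0.3637, 0.1647]
orientation: [-0.001, 0.449, 0.893, 0.0]
wrist_force: [-0.4, 0.1, -0.1]
finger_gap: -0.0002
grip_force: 0.0
clock: 8.45
tcp_pos: [0.5526, -0.3639, 0.1653]
orientation: [-0.001, 0.074, 0.997, 0.0]
wrist_force: [-0.4, -0.5, -1.4]
finger_gap: -0.0001
grip_force: 0.0
red scene 0.95 [214. 296.] bar [ 0.7974 -0.1806] ang 177.9 L 0.116 z [0.1331 0.1415 0.1435] 321
   cap [ 0.7978 -0.1485] z 0.0823 114
   cap [ 0.7954 -0.2077] z 0.0824 157
red scene 0.82 [ 96. 211.] bar [ 0.4827 -0.3413] ang 174.0 L 0.204 z [0.135  0.1406 0.1433] 22
   cap [ 0.3883 -0.3952] z 0.0824 24
   cap [ 0.3324 -0.348 ] z 0.0815 5
red top 0.61 [322. 122.] bar [ 0.7922 -0.1759] ang 177.8 L 0.116 z [0.1338 0.1412 0.1438] 179
   cap [ 0.7951 -0.1487] z 0.0819 77
   cap [ 0.7927 -0.2057] z 0.0814 71
(0.5545, -0.3648) scene 148 [ 5  8  7  1  8  5 10 10 14 44 33  3  0] peak z 0.093
(0.5545, -0.3648) top 95 [ 0  1  1  0  0  0  1  6 23 29 27  7  0] peak z 0.093
(0.6105, -0.373) scene 153 [ 3  4  7  8 10  8 17 51 42  3  0  0  0] peak z 0.089
(0.6105, -0.373) top 38 [ 0  0  0  0  0  1 10 15 10  2  0  0  0] peak z 0.089
t 8.75 now [ 0.5528 -0.364   0.1662] yaw 171.5 tilt [-0.  0.]
(0.5528, -0.3648, 0.1, 171.8) travel [-0.001 -0.007  0.552] rot [ 0.    -0.    -0.004]
```

```bash

python3 -m pendant '[{"travel":[0,0,0.3],"rot":[0,0,0],"fingers":-1},{"travel":[0,0,0.5],"rot":[0,0,0],"fingers":-1},{"travel":[0,0,0.57],"rot":[0,0,0],"fingers":-1},{"travel":[0,0,0.57],"rot":[0,0,0],"fingers":-1}]'
python3 -m pendant '[{"travel":[0,0,0.02],"rot":[0,0,0],"fingers":-1},{"travel":[0,0,0.04],"rot":[0,0,0],"fingers":-1},{"travel":[0,0,0.04],"rot":[0,0,0],"fingers":-1}]'
python3 -m pendant '[{"travel":[0,0,0.015],"rot":[0,0,0],"fingers":-1},{"travel":[0,0,0.025],"rot":[0,0,0],"fingers":-1},{"travel":[0,0,0.025],"rot":[0,0,0],"fingers":-1}]'
python3 -c "from h import *;caps((.5545,-.3648),(.6105,-.373))"
```

```text
clock: 9.15
tcp_pos: [0.5519, -0.3633, 0.0966]
orientation: [-0.001, 0.073, 0.997, 0.001]
wrist_force: [0.3, 0.4, -0.5]
finger_gap: 0.0001
grip_force: 0.0
clock: 9.45
tcp_pos: [0.5533, -0.3644, 0.0941]
orientation: [0.001, 0.073, 0.997, -0.001]
wrist_force: [0.0, -0.9, 0.1]
finger_gap: -0.0002
grip_force: 0.0
clock: 9.75
tcp_pos: [0.5527, -0.3639, 0.0902]
orientation: [-0.0, 0.073, 0.997, -0.0]
wrist_force: [-0.2, 1.4, -0.6]
finger_gap: 0.0002
grip_force: 0.0
(0.5545, -0.3648) scene 118 [ 5 11  5  2  4 12 10  6  6 28 23  4  2] peak z 0.093
(0.5545, -0.3648) top 23 [1 3 0 0 1 0 0 1 6 6 1 2 2] peak z 0.091
(0.6105, -0.373) scene 160 [10  3  5 10  8  7 12 54 49  2  0  0  0] peak z 0.089
(0.6105, -0.373) top 68 [ 0  0  1  0  1  1 22 24 13  5  1  0  0] peak z 0.089
```

Contact is gone at the same height, so the linkage had been sitting on the bar. I'll keep lowering in this orientation.

```bash

python3 -m pendant '[{"travel":[0,0,0.015],"rot":[0,0,0],"fingers":-1},{"travel":[0,0,0.025],"rot":[0,0,0],"fingers":-1},{"travel":[0,0,0.025],"rot":[0,0,0],"fingers":-1}]'
python3 -m pendant '[{"travel":[0,0,0.015],"rot":[0,0,0],"fingers":-1},{"travel":[0,0,0.025],"rot":[0,0,0],"fingers":-1},{"travel":[0,0,0.025],"rot":[0,0,0],"fingers":-1}]'
python3 -c "from h import *;caps((.5545,-.3648))"
```

```text
clock: 10.15
tcp_pos: [0.553, -0.3641, 0.0877]
orientation: [0.0, 0.073, 0.997, -0.0]
wrist_force: [-0.2, 0.5, 3.5]
finger_gap: 0.0001
grip_force: 1.8
clock: 10.45
tcp_pos: [0.553, -0.3641, 0.0843]
orientation: [0.0, 0.073, 0.997, -0.0]
wrist_force: [-0.3, -0.0, 4.4]
finger_gap: 0.0001
grip_force: 1.9
(0.5545, -0.3648) scene 116 [ 4  2 10  5  9  8 17 28 11  4  5  5  8] peak z 0.089
(0.5545, -0.3648) top 25 [0 1 0 1 2 2 9 7 0 0 1 2 0] peak z 0.087
```

Now the cap is sliding down at 4.4 N.

```bash

python3 -m pendant '[{"travel":[0,0,0.02],"rot":[0,0,0],"fingers":-1},{"travel":[0,0,0.04],"rot":[0,0,0],"fingers":-1},{"travel":[0,0,0.05],"rot":[0,0,0],"fingers":-1},{"travel":[0,0,0.05],"rot":[0,0,0],"fingers":-1}]'
python3 -m pendant '[{"travel":[0,0,0.01],"rot":[0,0,0],"fingers":-1},{"travel":[0,0,0.02],"rot":[0,0,0],"fingers":-1},{"travel":[0,0,0.03],"rot":[0,0,0],"fingers":-1},{"travel":[0,0,0.03],"rot":[0,0,0],"fingers":-1}]'
python3 -c "from h import *;caps((.5545,-.3648))"
```

```text
clock: 10.95
tcp_pos: [0.553, -0.3641, 0.0779]
orientation: [0.0, 0.073, 0.997, -0.0]
wrist_force: [-0.1, -0.2, 3.0]
finger_gap: -0.0003
grip_force: 1.3
clock: 11.35
tcp_pos: [0.553, -0.3642, 0.0776]
orientation: [0.001, 0.073, 0.997, -0.001]
wrist_force: [-3.6, 3.0, 18.4]
finger_gap: -0.0002
grip_force: 9.2
(0.5545, -0.3648) scene 122 [10  6 12 20 22  6  5  6  5  8  5  7 10] peak z 0.083
(0.5545, -0.3648) top 25 [0 1 5 7 4 0 1 3 1 0 0 1 2] peak z 0.081
```

```bash

python3 -m pendant '[{"travel":[0,0,-0.35],"rot":[0,0,0],"fingers":-1},{"travel":[0,0,-0.7],"rot":[0,0,0],"fingers":-1},{"travel":[0,0,-0.7],"rot":[0,0,0],"fingers":-1},{"travel":[-0.25,0,-0.7],"rot":[0,0,0],"fingers":-1},{"travel":[-0.508,0,-0.7],"rot":[0,0,0],"fingers":-1},{"travel":[-0.508,0,-0.6],"rot":[0,0,0],"fingers":-1},{"travel":[-0.508,0,-0.3],"rot":[0,0,0],"fingers":-1},{"travel":[-0.508,0,-0.13],"rot":[0,0,0],"fingers":-1},{"travel":[-0.508,0,-0.13],"rot":[0,0,0],"fingers":-1}]'
python3 -m pendant '[{"travel":[0,0,0.03],"rot":[0,0,0],"fingers":-1},{"travel":[0,0,0.05],"rot":[0,0,0],"fingers":-1},{"travel":[0,0,0.05],"rot":[0,0,0],"fingers":-1}]'
python3 -c "from h import *;caps((.5545,-.3648),(.6105,-.373))"
```

```text
clock: 12.35
tcp_pos: [0.61, -0.3708, 0.0847]
orientation: [-0.004, 0.073, 0.997, 0.002]
wrist_force: [-0.3, -0.1, 0.3]
finger_gap: -0.0
grip_force: 0.0
clock: 12.65
tcp_pos: [0.6133, -0.3732, 0.0851]
orientation: [0.0, 0.073, 0.997, -0.0]
wrist_force: [0.4, -0.2, 0.9]
finger_gap: -0.0
grip_force: 0.0
(0.5545, -0.3648) scene 7 [1 4 0 1 1 0 0 0 0 0 0 0 0] peak z 0.077
(0.5545, -0.3648) top 1 [0 0 0 1 0 0 0 0 0 0 0 0 0] peak z 0.081
(0.6105, -0.373) scene 104 [ 2  5  9  4 11 18 26  4  1  4  6  4 10] peak z 0.087
(0.6105, -0.373) top 26 [0 0 1 1 3 3 8 6 1 0 1 0 2] peak z 0.087
```

```bash

python3 -m pendant '[{"travel":[0,0,0.02],"rot":[0,0,0],"fingers":-1},{"travel":[0,0,0.04],"rot":[0,0,0],"fingers":-1},{"travel":[0,0,0.06],"rot":[0,0,0],"fingers":-1},{"travel":[0,0,0.08],"rot":[0,0,0],"fingers":-1},{"travel":[0,0,0.09],"rot":[0,0,0],"fingers":-1},{"travel":[0,0,0.095],"rot":[0,0,0],"fingers":-1},{"travel":[0,0,0.095],"rot":[0,0,0],"fingers":-1}]'
python3 -c "from h import *;caps((.6105,-.373))"
```

```text
clock: 13.45
tcp_pos: [0.614, -0.3735, 0.0776]
orientation: [0.002, 0.073, 0.997, -0.001]
wrist_force: [-4.6, 3.4, 21.3]
finger_gap: -0.0002
grip_force: 10.6
(0.6105, -0.373) scene 109 [10  5  7 18 13  6  5  5  6  8  9  9  8] peak z 0.081
(0.6105, -0.373) top 24 [0 3 1 7 2 1 1 2 1 1 1 2 2] peak z 0.081
```

Both red caps are home (peak 0.081). Next the yellow caps.

```bash

python3 -m pendant '[{"travel":[0,0,-0.35],"rot":[0,0,0],"fingers":-1},{"travel":[0,0,-0.7],"rot":[0,0,0],"fingers":-1},{"travel":[0,0,-0.8],"rot":[0,0,0],"fingers":-1},{"travel":[0,0,-0.8],"rot":[0,0,0],"fingers":-1}]'
python3 -c "
from h import *
boxes(look(),('yellow',))
c=np.array([.6266,-.1444]);a=np.radians(-17.3);u=np.array([np.cos(a),np.sin(a)])
p2=c+.031*u;p1=c-.031*u
plan((.61,-.26,.17,167),(*p1,.17,162.7),(*p1,.09,162.7));print(p1,p2)"
```

```text
clock: 13.95
tcp_pos: [0.6143, -0.3738, 0.1716]
orientation: [0.002, 0.073, 0.997, -0.001]
wrist_force: [0.1, -0.1, 0.7]
finger_gap: -0.0001
grip_force: 0.0
yellow scene 0.86 [199. 233.] bar [ 0.6318 -0.1475] ang 69.7 L 0.116 z [0.1321 0.1403 0.143 ] 320
   cap [ 0.6538 -0.154 ] z 0.0899 107
   cap [ 0.6008 -0.1377] z 0.0912 91
yellow top 0.93 [314. 173.] bar [ 0.6236 -0.1401] ang 72.8 L 0.114 z [0.1363 0.1409 0.144 ] 185
   cap [ 0.6542 -0.1521] z 0.0896 59
   cap [ 0.598  -0.1341] z 0.0912 82
yellow top 0.47 [260.7, 233.3] few 0
t 14.15 now [ 0.6121 -0.3721  0.166 ] yaw 171.6 tilt [-0.003  0.003]
(0.61, -0.26, 0.17, 167) travel [ 0.154  0.922 -0.031] rot [ 0.002 -0.004  0.077]
(np.float64(0.5970024152154133), np.float64(-0.13518137890358864), 0.17, 162.7) travel [0.34  0.989 0.   ] rot [0.    0.    0.072]
(np.float64(0.5970024152154133), np.float64(-0.13518137890358864), 0.09, 162.7) travel [0.    0.    0.667] rot [0. 0. 0.]
[ 0.59700242 -0.13518138] [ 0.65619758 -0.15361862]
```

```bash

python3 -m pendant '[{"travel":[0.154,0.3,-0.03],"rot":[0,0,0.077],"fingers":-1},{"travel":[0.154,0.6,-0.03],"rot":[0,0,0.077],"fingers":-1},{"travel":[0.154,0.92,-0.03],"rot":[0,0,0.077],"fingers":-1},{"travel":[0.154,0.92,-0.03],"rot":[0,0,0.077],"fingers":-1},{"travel":[0.154,0.92,-0.03],"rot":[0,0,0.077],"fingers":-1}]'
python3 -m pendant '[{"travel":[0.34,0.3,0],"rot":[0,0,0.072],"fingers":-1},{"travel":[0.34,0.6,0],"rot":[0,0,0.072],"fingers":-1},{"travel":[0.34,0.99,0],"rot":[0,0,0.072],"fingers":-1},{"travel":[0.34,0.99,0],"rot":[0,0,0.072],"fingers":-1},{"travel":[0.34,0.99,0.1],"rot":[0,0,0.072],"fingers":-1},{"travel":[0.34,0.99,0.1],"rot":[0,0,0.072],"fingers":-1}]'
python3 -c "
from h import *
plan((.597,-.1352,.088,162.7))"
```

```text
clock: 14.65
tcp_pos: [0.6104, -0.2597, 0.1708]
orientation: [-0.001, 0.112, 0.994, 0.0]
wrist_force: [-0.1, -0.5, -0.6]
finger_gap: -0.0001
grip_force: 0.0
clock: 15.25
tcp_pos: [0.5968, -0.1371, 0.1577]
orientation: [-0.002, 0.152, 0.988, 0.0]
wrist_force: [-1.1, 0.3, 0.1]
finger_gap: -0.0004
grip_force: 0.0
t 15.25 now [ 0.5968 -0.1371  0.1577] yaw 162.6 tilt [-0.003  0.001]
(0.597, -0.1352, 0.088, 162.7) travel [0.001 0.016 0.581] rot [-0.    -0.003 -0.002]
```

```bash

python3 -m pendant '[{"travel":[0,0,0.3],"rot":[0,0,0],"fingers":-1},{"travel":[0,0,0.55],"rot":[0,0,0],"fingers":-1},{"travel":[0,0,0.58],"rot":[0,0,0],"fingers":-1},{"travel":[0,0,0.6],"rot":[0,0,0],"fingers":-1},{"travel":[0,0,0.62],"rot":[0,0,0],"fingers":-1},{"travel":[0,0,0.64],"rot":[0,0,0],"fingers":-1},{"travel":[0,0,0.66],"rot":[0,0,0],"fingers":-1},{"travel":[0,0,0.68],"rot":[0,0,0],"fingers":-1},{"travel":[0,0,0.7],"rot":[0,0,0],"fingers":-1},{"travel":[0,0,0.7],"rot":[0,0,0],"fingers":-1}]'
python3 -c "
from h import *
caps((.599,-.136))
plan((.6562,-.1536,.0735,162.7))"
```

```text
clock: 16.25
tcp_pos: [0.5989, -0.1369, 0.0777]
orientation: [0.001, 0.151, 0.989, -0.001]
wrist_force: [-1.7, -3.1, 7.8]
finger_gap: 0.0001
grip_force: 4.2
(0.599, -0.136) scene 97 [ 4  5  5 21 17  4  2  4  7  7  9  6  6] peak z 0.081
(0.599, -0.136) top 0 [0 0 0 0 0 0 0 0 0 0 0 0 0] peak z 0.075
t 16.35 now [ 0.599  -0.1369  0.0777] yaw 162.6 tilt [ 0.002 -0.002]
(0.6562, -0.1536, 0.0735, 162.7) travel [-0.497  0.009  0.037] rot [-0.001  0.003 -0.001]
```

```bash

python3 -m pendant '[{"travel":[0,0,0.015],"rot":[0,0,0],"fingers":-1},{"travel":[0,0,0.025],"rot":[0,0,0],"fingers":-1},{"travel":[0,0,0.025],"rot":[0,0,0],"fingers":-1}]'
python3 -m pendant '[{"travel":[0,0,-0.35],"rot":[0,0,0],"fingers":-1},{"travel":[0,0,-0.72],"rot":[0,0,0],"fingers":-1},{"travel":[0,0,-0.72],"rot":[0,0,0],"fingers":-1},{"travel":[-0.25,0,-0.72],"rot":[0,0,0],"fingers":-1},{"travel":[-0.497,0,-0.72],"rot":[0,0,0],"fingers":-1},{"travel":[-0.497,0,-0.72],"rot":[0,0,0],"fingers":-1},{"travel":[-0.497,0,-0.5],"rot":[0,0,0],"fingers":-1},{"travel":[-0.497,0,-0.3],"rot":[0,0,0],"fingers":-1},{"travel":[-0.497,0,-0.15],"rot":[0,0,0],"fingers":-1},{"travel":[-0.497,0,-0.15],"rot":[0,0,0],"fingers":-1}]'
python3 -m pendant '[{"travel":[0,0,0.03],"rot":[0,0,0],"fingers":-1},{"travel":[0,0,0.05],"rot":[0,0,0],"fingers":-1},{"travel":[0,0,0.07],"rot":[0,0,0],"fingers":-1},{"travel":[0,0,0.09],"rot":[0,0,0],"fingers":-1},{"travel":[0,0,0.11],"rot":[0,0,0],"fingers":-1},{"travel":[0,0,0.13],"rot":[0,0,0],"fingers":-1},{"travel":[0,0,0.14],"rot":[0,0,0],"fingers":-1},{"travel":[0,0,0.14],"rot":[0,0,0],"fingers":-1}]'
python3 -c "
from h import *
caps((.599,-.136),(.654,-.1527))
plan()"
```

```text
clock: 16.65
tcp_pos: [0.5991, -0.1369, 0.0776]
orientation: [0.002, 0.151, 0.989, -0.001]
wrist_force: [-8.0, -1.0, 23.1]
finger_gap: 0.0003
grip_force: 12.1
clock: 17.65
tcp_pos: [0.6518, -0.1522, 0.0873]
orientation: [-0.004, 0.151, 0.989, 0.001]
wrist_force: [0.2, -0.4, 0.0]
finger_gap: 0.0
grip_force: 0.0
clock: 18.45
tcp_pos: [0.6559, -0.154, 0.0777]
orientation: [0.002, 0.151, 0.989, -0.0]
wrist_force: [-4.9, 1.6, 16.6]
finger_gap: -0.0001
grip_force: 8.1
(0.599, -0.136) scene 12 [0 0 0 1 9 2 0 0 0 0 0 0 0] peak z 0.083
(0.599, -0.136) top 0 [0 0 0 0 0 0 0 0 0 0 0 0 0] peak z 0.075
(0.654, -0.1527) scene 96 [ 8  4  8 14 19  4  0  7  4  8  5  6  9] peak z 0.083
(0.654, -0.1527) top 0 [0 0 0 0 0 0 0 0 0 0 0 0 0] peak z 0.075
t 18.55 now [ 0.6558 -0.154   0.0776] yaw 162.7 tilt [ 0.003 -0.001]
```

Both yellow caps are home. Next the blue ones, after re-measuring blue.

```bash

python3 -m pendant '[{"travel":[0,0,-0.35],"rot":[0,0,0],"fingers":-1},{"travel":[0,0,-0.7],"rot":[0,0,0],"fingers":-1},{"travel":[0,0,-0.8],"rot":[0,0,0],"fingers":-1},{"travel":[0,0,-0.8],"rot":[0,0,0],"fingers":-1}]'
python3 -c "
from h import *
boxes(look(),('blue',))
c=np.array([.4395,-.187]);a=np.radians(24.1);u=np.array([np.cos(a),np.sin(a)])
p2=c+.031*u;p1=c-.031*u
plan((.57,-.17,.17,180),(*p2,.17,204.1),(*p2,.072,204.1),(*p1,.072,204.1));print(p1,p2)"
```

```text
clock: 18.95
tcp_pos: [0.6565, -0.1545, 0.1731]
orientation: [0.003, 0.151, 0.989, -0.001]
wrist_force: [-0.0, -0.2, 0.0]
finger_gap: 0.0001
grip_force: 0.0
blue scene 0.66 [159. 205.] bar [ 0.4869 -0.2189] ang 149.5 L 0.185 z [0.1322 0.1403 0.1429] 195
   cap [ 0.4155 -0.1997] z 0.0913 66
   cap [ 0.4611 -0.1865] z 0.0901 19
blue scene 0.28 [302.1, 154.8] few 0
t 19.15 now [ 0.6537 -0.1534  0.168 ] yaw 162.6 tilt [-0.004  0.001]
(0.57, -0.17, 0.17, 180) travel [ 0.625 -0.34  -0.014] rot [ 0.001 -0.004 -0.289]
(np.float64(0.4677978594942243), np.float64(-0.17434175572817706), 0.17, 204.1) travel [ 0.852 -0.036  0.   ] rot [ 0.     0.    -0.402]
(np.float64(0.4677978594942243), np.float64(-0.17434175572817706), 0.072, 204.1) travel [0.    0.    0.817] rot [0. 0. 0.]
(np.float64(0.4112021405057757), np.float64(-0.19965824427182294), 0.072, 204.1) travel [ 0.517 -0.     0.   ] rot [0. 0. 0.]
[ 0.41120214 -0.19965824] [ 0.46779786 -0.17434176]
```

```bash

python3 -m pendant '[{"travel":[0.3,-0.15,0],"rot":[0,0,-0.14],"fingers":-1},{"travel":[0.625,-0.34,0],"rot":[0,0,-0.289],"fingers":-1},{"travel":[0.625,-0.34,0],"rot":[0,0,-0.289],"fingers":-1},{"travel":[0.625,-0.34,0],"rot":[0,0,-0.289],"fingers":-1}]'
python3 -m pendant '[{"travel":[0.28,0,0],"rot":[0,0,-0.13],"fingers":-1},{"travel":[0.56,0,0],"rot":[0,0,-0.26],"fingers":-1},{"travel":[0.852,-0.036,0],"rot":[0,0,-0.402],"fingers":-1},{"travel":[0.852,-0.036,0],"rot":[0,0,-0.402],"fingers":-1},{"travel":[0.852,-0.036,0],"rot":[0,0,-0.402],"fingers":-1}]'
python3 -c "
from h import *
plan((.4678,-.1743,.0735,204.1))"
```

```text
clock: 19.55
tcp_pos: [0.5696, -0.1702, 0.1691]
orientation: [-0.001, 0.001, 1.0, 0.001]
wrist_force: [0.2, -0.1, -0.1]
finger_gap: -0.0
grip_force: 0.0
clock: 20.05
tcp_pos: [0.47, -0.1751, 0.1708]
orientation: [0.001, -0.208, 0.978, -0.0]
wrist_force: [0.4, -0.5, 0.1]
finger_gap: 0.0001
grip_force: 0.0
t 20.05 now [ 0.47   -0.1751  0.1708] yaw -156.0 tilt [ 0.002 -0.001]
(0.4678, -0.1743, 0.0735, 204.1) travel [0.015 0.015 0.811] rot [-0.001  0.001 -0.002]
```

```bash

python3 -m pendant '[{"travel":[0.01,0.01,0.35],"rot":[0,0,0],"fingers":-1},{"travel":[0.01,0.01,0.6],"rot":[0,0,0],"fingers":-1},{"travel":[0.01,0.01,0.66],"rot":[0,0,0],"fingers":-1},{"travel":[0.01,0.01,0.69],"rot":[0,0,0],"fingers":-1},{"travel":[0.01,0.01,0.72],"rot":[0,0,0],"fingers":-1},{"travel":[0.01,0.01,0.74],"rot":[0,0,0],"fingers":-1},{"travel":[0.01,0.01,0.76],"rot":[0,0,0],"fingers":-1},{"travel":[0.01,0.01,0.78],"rot":[0,0,0],"fingers":-1},{"travel":[0.01,0.01,0.8],"rot":[0,0,0],"fingers":-1},{"travel":[0.01,0.01,0.81],"rot":[0,0,0],"fingers":-1}]'
python3 -m pendant '[{"travel":[0,0,0.01],"rot":[0,0,0],"fingers":-1},{"travel":[0,0,0.01],"rot":[0,0,0],"fingers":-1}]'
python3 -c "
from h import *
caps((.465,-.176))
plan((.4112,-.1997,.0735,204.1))"
```

```text
clock: 21.05
tcp_pos: [0.4693, -0.1748, 0.0774]
orientation: [0.002, -0.209, 0.978, -0.002]
wrist_force: [-6.7, 5.7, 37.4]
finger_gap: -0.0002
grip_force: 19.1
clock: 21.25
tcp_pos: [0.4693, -0.1748, 0.0773]
orientation: [0.003, -0.209, 0.978, -0.002]
wrist_force: [-6.9, 5.9, 36.9]
finger_gap: 0.0001
grip_force: 18.9
(0.465, -0.176) scene 72 [ 4  5  5 13 10  3  5  1  5  4  8  5  4] peak z 0.081
(0.465, -0.176) top 0 [0 0 0 0 0 0 0 0 0 0 0 0 0] peak z 0.075
t 21.35 now [ 0.4693 -0.1748  0.0773] yaw -155.9 tilt [ 0.006 -0.003]
(0.4112, -0.1997, 0.0735, 204.1) travel [0.527 0.008 0.03 ] rot [-0.005  0.004  0.001]
```

```bash

python3 -m pendant '[{"travel":[0,0,-0.35],"rot":[0,0,0],"fingers":-1},{"travel":[0,0,-0.75],"rot":[0,0,0],"fingers":-1},{"travel":[0,0,-0.75],"rot":[0,0,0],"fingers":-1},{"travel":[0.25,0,-0.75],"rot":[0,0,0],"fingers":-1},{"travel":[0.515,0,-0.75],"rot":[0,0,0],"fingers":-1},{"travel":[0.515,0,-0.75],"rot":[0,0,0],"fingers":-1},{"travel":[0.515,0,-0.5],"rot":[0,0,0],"fingers":-1},{"travel":[0.515,0,-0.3],"rot":[0,0,0],"fingers":-1},{"travel":[0.515,0,-0.17],"rot":[0,0,0],"fingers":-1},{"travel":[0.515,0,-0.17],"rot":[0,0,0],"fingers":-1}]'
python3 -m pendant '[{"travel":[0,0,0.03],"rot":[0,0,0],"fingers":-1},{"travel":[0,0,0.05],"rot":[0,0,0],"fingers":-1},{"travel":[0,0,0.07],"rot":[0,0,0],"fingers":-1},{"travel":[0,0,0.09],"rot":[0,0,0],"fingers":-1},{"travel":[0,0,0.11],"rot":[0,0,0],"fingers":-1},{"travel":[0,0,0.13],"rot":[0,0,0],"fingers":-1},{"travel":[0,0,0.145],"rot":[0,0,0],"fingers":-1},{"travel":[0,0,0.145],"rot":[0,0,0],"fingers":-1}]'
python3 -c "
from h import *
caps((.414,-.1985))
plan()"
```

```text
clock: 22.35
tcp_pos: [0.4094, -0.1981, 0.0902]
orientation: [-0.002, -0.209, 0.978, 0.002]
wrist_force: [0.1, 0.0, -0.3]
finger_gap: 0.0003
grip_force: 0.0
clock: 23.15
tcp_pos: [0.4118, -0.1999, 0.0775]
orientation: [0.001, -0.209, 0.978, -0.001]
wrist_force: [-5.2, 3.5, 23.1]
finger_gap: -0.0006
grip_force: 11.6
(0.414, -0.1985) scene 90 [ 8  2  5 20 14  4  4  2  7  5  5  6  8] peak z 0.081
(0.414, -0.1985) top 2 [0 0 1 1 0 0 0 0 0 0 0 0 0] peak z 0.079
t 23.25 now [ 0.4117 -0.1999  0.0775] yaw -155.9 tilt [ 0.002 -0.002]
```

All six caps are home. Next I retract, re-measure red and plan its grasp (33 mm off the bar's middle so the fingers clear the hook strip).

```bash

python3 -m pendant '[{"travel":[0,0,-0.35],"rot":[0,0,0],"fingers":-1},{"travel":[0,0,-0.7],"rot":[0,0,0],"fingers":-1},{"travel":[0,0,-1],"rot":[0,0,0],"fingers":-1},{"travel":[0,0,-1],"rot":[0,0,0.14],"fingers":-1},{"travel":[0,0,-1],"rot":[0,0,0.28],"fingers":-1},{"travel":[0,0,-1],"rot":[0,0,0.42],"fingers":-1},{"travel":[0,0,-1],"rot":[0,0,0.56],"fingers":-1},{"travel":[0,0,-1],"rot":[0,0,0.7],"fingers":-1},{"travel":[0,0,-1],"rot":[0,0,0.8],"fingers":-1},{"travel":[0,0,-1],"rot":[0,0,0.8],"fingers":0}]'
python3 -c "
from h import *
boxes(look(),('red',))
c=np.array([.5825,-.3690]);a=np.radians(81.8);u=np.array([np.cos(a),np.sin(a)])
g=c+.033*u;print(g)
plan((.45,-.28,.21,120),(.53,-.34,.21,81.8),(*g,.17,81.8),(*g,.107,81.8))"
```

```text
clock: 24.25
tcp_pos: [0.4106, -0.1992, 0.1946]
orientation: [-0.0, 0.207, 0.978, 0.0]
wrist_force: [-0.4, -0.0, 0.9]
finger_gap: 0.0132
grip_force: 0.0
red scene 0.89 [ 91. 201.] bar [ 0.3625 -0.3744] ang 63.9 L 0.117 z [0.1306 0.1387 0.1428] 251
   cap [ 0.3353 -0.362 ] z 0.0821 71
   cap [ 0.386  -0.3861] z 0.0821 76
red scene 0.77 [212. 292.] bar [ 0.7983 -0.1808] ang 178.1 L 0.115 z [0.1331 0.1417 0.1436] 310
   cap [ 0.7954 -0.2078] z 0.0825 157
   cap [ 0.7976 -0.149 ] z 0.0824 110
red top 0.7 [323. 125.] bar [ 0.7919 -0.176 ] ang 178.0 L 0.116 z [0.1346 0.1406 0.1437] 181
   cap [ 0.7927 -0.2059] z 0.0816 72
   cap [ 0.795  -0.1488] z 0.0822 78
red top 0.65 [382. 182.] bar [ 0.5794 -0.3662] ang 82.2 L 0.118 z [0.1357 0.1409 0.1434] 157
   cap [ 0.6113 -0.3715] z 0.0812 55
   cap [ 0.5611 -0.3538] z 0.082 7
[ 0.58720675 -0.33633738]
t 24.45 now [ 0.4108 -0.1993  0.1949] yaw 156.2 tilt [-0.  0.]
(0.45, -0.28, 0.21, 120) travel [-0.57  -0.484 -0.126] rot [-0.    -0.     0.604]
(0.53, -0.34, 0.21, 81.8) travel [-0.766  0.327  0.   ] rot [0.    0.    0.637]
(np.float64(0.5872067548122819), np.float64(-0.33633738438004296), 0.17, 81.8) travel [0.098 0.467 0.333] rot [0. 0. 0.]
(np.float64(0.5872067548122819), np.float64(-0.33633738438004296), 0.107, 81.8) travel [0.    0.    0.525] rot [0. 0. 0.]
```

```bash

python3 -m pendant '[{"travel":[-0.19,-0.16,-0.12],"rot":[0,0,0.14],"fingers":0},{"travel":[-0.38,-0.32,-0.12],"rot":[0,0,0.28],"fingers":0},{"travel":[-0.57,-0.48,-0.12],"rot":[0,0,0.42],"fingers":0},{"travel":[-0.57,-0.48,-0.12],"rot":[0,0,0.56],"fingers":0},{"travel":[-0.57,-0.48,-0.12],"rot":[0,0,0.604],"fingers":0},{"travel":[-0.57,-0.48,-0.12],"rot":[0,0,0.604],"fingers":0}]'
python3 -m pendant '[{"travel":[-0.25,0.1,0],"rot":[0,0,0.14],"fingers":0},{"travel":[-0.5,0.2,0],"rot":[0,0,0.28],"fingers":0},{"travel":[-0.766,0.327,0],"rot":[0,0,0.42],"fingers":0},{"travel":[-0.766,0.327,0],"rot":[0,0,0.56],"fingers":0},{"travel":[-0.766,0.327,0],"rot":[0,0,0.637],"fingers":0},{"travel":[-0.766,0.327,0],"rot":[0,0,0.637],"fingers":0}]'
python3 -m pendant '[{"travel":[0.05,0.25,0.1],"rot":[0,0,0],"fingers":0},{"travel":[0.098,0.467,0.2],"rot":[0,0,0],"fingers":0},{"travel":[0.098,0.467,0.2],"rot":[0,0,0],"fingers":0},{"travel":[0.098,0.467,0.2],"rot":[0,0,0],"fingers":0}]'
python3 -c "
from h import *
boxes(look(),('red',))
plan((.5872,-.3363,.107,81.8))"
```

```text
clock: 25.05
tcp_pos: [0.4501, -0.28, 0.2092]
orientation: [-0.0, 0.501, 0.866, 0.0]
wrist_force: [0.6, 0.9, 0.3]
finger_gap: 0.0424
grip_force: 0.0
clock: 25.65
tcp_pos: [0.5301, -0.3397, 0.2091]
orientation: [-0.0, 0.756, 0.655, -0.0]
wrist_force: [0.4, -0.5, 0.5]
finger_gap: 0.0429
grip_force: 0.0
clock: 26.05
tcp_pos: [0.5869, -0.3357, 0.185]
orientation: [-0.001, 0.756, 0.655, -0.0]
wrist_force: [0.3, -0.0, 1.2]
finger_gap: 0.0424
grip_force: 0.0
red scene 0.78 [ 87. 205.] bar [ 0.4484 -0.3619] ang 21.5 L 0.262 z [0.1311 0.14   0.1426] 161
   cap [ 0.3862 -0.3861] z 0.0823 76
   cap [ 0.3331 -0.3708] z 0.0824 27
red scene 0.73 [213. 296.] bar [ 0.7987 -0.1812] ang 178.6 L 0.114 z [0.1328 0.1417 0.1436] 298
   cap [ 0.7978 -0.1492] z 0.0827 109
   cap [ 0.7955 -0.2077] z 0.0824 157
red top 0.9 [323. 124.] bar [ 0.7914 -0.1759] ang 177.9 L 0.116 z [0.1337 0.1408 0.1435] 177
   cap [ 0.795  -0.1485] z 0.0813 74
   cap [ 0.7927 -0.2051] z 0.0814 68
red top 0.71 [378. 185.] bar [ 0.5851 -0.329 ] ang 86.2 L 0.042 z [0.1332 0.14   0.1434] 71
t 26.25 now [ 0.5866 -0.3366  0.1866] yaw 81.7 tilt [ 0.001 -0.001]
(0.5872, -0.3363, 0.107, 81.8) travel [0.004 0.004 0.664] rot [ 0.001  0.001 -0.002]
```

```bash

python3 -m pendant '[{"travel":[0.004,0.004,0.3],"rot":[0,0,0],"fingers":0},{"travel":[0.004,0.004,0.5],"rot":[0,0,0],"fingers":0},{"travel":[0.004,0.004,0.6],"rot":[0,0,0],"fingers":0},{"travel":[0.004,0.004,0.65],"rot":[0,0,0],"fingers":0},{"travel":[0.004,0.004,0.65],"rot":[0,0,0],"fingers":0}]'
python3 -m pendant '[{"travel":[0,0,0],"rot":[0,0,0],"fingers":-0.5},{"travel":[0,0,0],"rot":[0,0,0],"fingers":-1},{"travel":[0,0,0],"rot":[0,0,0],"fingers":-1},{"travel":[0,0,0],"rot":[0,0,0],"fingers":-1},{"travel":[0,0,0],"rot":[0,0,0],"fingers":-1}]' 90
python3 -c "
from h import *
o=look();plan()
c=proj('scene',[.587,-.336,.13])[0].astype(int);a=proj('top',[.587,-.336,.13])[0].astype(int)
f=lambda n,c:cv2.resize(o[n][0][max(c[1]-50,0):c[1]+50,max(c[0]-50,0):c[0]+50],(400,400),interpolation=cv2.INTER_CUBIC)
cv2.imwrite('pics/c5.png',np.hstack([f('scene',c),f('top',a)]))"
```

```text
clock: 26.75
tcp_pos: [0.5874, -0.3361, 0.1077]
orientation: [-0.0, 0.757, 0.654, -0.0]
wrist_force: [-0.6, 0.2, 0.4]
finger_gap: 0.0427
grip_force: 0.0
clock: 27.25
tcp_pos: [0.5875, -0.3364, 0.1092]
orientation: [0.001, 0.757, 0.654, -0.0]
wrist_force: [-4.2, -0.1, 6.1]
finger_gap: 0.0106
grip_force: 88.1
t 27.35 now [ 0.5875 -0.3364  0.1092] yaw 81.6 tilt [ 0.001 -0.001]
```

View pics/c5.png

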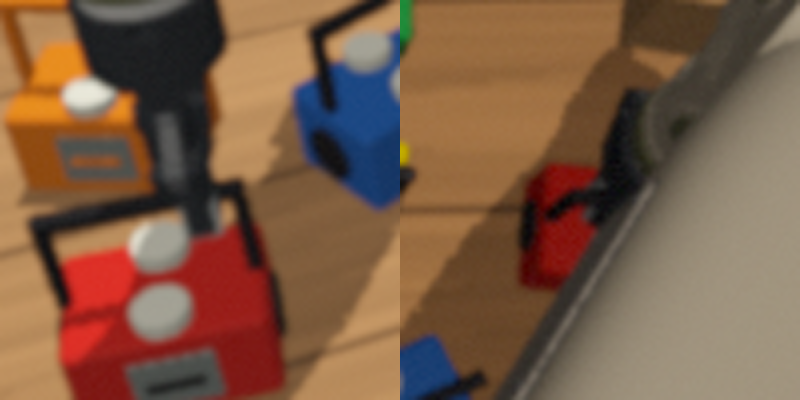

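Two views show the fingers gripping the red bar right of its middle, at left (200,200), with the tips below the bar. Next I lift and carry.

```bash

python3 -m pendant '[{"travel":[0,0,-0.1],"rot":[0,0,0],"fingers":-1},{"travel":[0,0,-0.3],"rot":[0,0,0],"fingers":-1},{"travel":[0,0,-0.6],"rot":[0,0,0],"fingers":-1},{"travel":[0,0,-0.9],"rot":[0,0,0],"fingers":-1},{"travel":[0,0,-1],"rot":[0,0,0],"fingers":-1},{"travel":[0,0,-1],"rot":[0,0,0],"fingers":-1}]'
python3 -c "
from h import *
plan((.56,-.28,.34,81.8),(.54,-.17,.35,81.8),(.52,-.06,.35,95),(.5,.05,.35,110),(.47,.16,.35,125),(.44,.27,.35,140.3),(.411,.368,.35,140.3))"
```

```text
clock: 27.95
tcp_pos: [0.5888, -0.3366, 0.2296]
orientation: [0.002, 0.757, 0.654, 0.001]
wrist_force: [-1.0, 0.1, -5.9]
finger_gap: 0.0108
grip_force: 88.2
t 27.95 now [ 0.5888 -0.3366  0.2296] yaw 81.7 tilt [ 0.004 -0.002]
(0.56, -0.28, 0.34, 81.8) travel [ 0.43  -0.302 -0.922] rot [ 0.004  0.002 -0.002]
(0.54, -0.17, 0.35, 81.8) travel [ 0.884 -0.296 -0.083] rot [0. 0. 0.]
(0.52, -0.06, 0.35, 95) travel [ 0.884 -0.296  0.   ] rot [ 0.    0.   -0.22]
(0.5, 0.05, 0.35, 110) travel [ 0.928 -0.086  0.   ] rot [ 0.    0.   -0.25]
(0.47, 0.16, 0.35, 125) travel [0.947 0.079 0.   ] rot [ 0.    0.   -0.25]
(0.44, 0.27, 0.35, 140.3) travel [0.894 0.321 0.   ] rot [ 0.     0.    -0.255]
(0.411, 0.368, 0.35, 140.3) travel [0.708 0.474 0.   ] rot [0. 0. 0.]
```

```bash

python3 -m pendant '[{"travel":[0.1,-0.1,-0.3],"rot":[0,0,0],"fingers":-1},{"travel":[0.2,-0.2,-0.6],"rot":[0,0,0],"fingers":-1},{"travel":[0.43,-0.3,-0.92],"rot":[0,0,0],"fingers":-1},{"travel":[0.43,-0.3,-0.92],"rot":[0,0,0],"fingers":-1}]'
python3 -m pendant '[{"travel":[0.3,-0.1,-0.08],"rot":[0,0,0],"fingers":-1},{"travel":[0.6,-0.2,-0.08],"rot":[0,0,0],"fingers":-1},{"travel":[0.88,-0.3,-0.08],"rot":[0,0,0],"fingers":-1},{"travel":[0.88,-0.3,-0.08],"rot":[0,0,0],"fingers":-1}]'
python3 -m pendant '[{"travel":[0.3,-0.1,0],"rot":[0,0,-0.11],"fingers":-1},{"travel":[0.6,-0.2,0],"rot":[0,0,-0.22],"fingers":-1},{"travel":[0.88,-0.3,0],"rot":[0,0,-0.22],"fingers":-1},{"travel":[0.88,-0.3,0],"rot":[0,0,-0.22],"fingers":-1}]'
python3 -m pendant '[{"travel":[0.3,-0.05,0],"rot":[0,0,-0.12],"fingers":-1},{"travel":[0.6,-0.08,0],"rot":[0,0,-0.25],"fingers":-1},{"travel":[0.93,-0.08,0],"rot":[0,0,-0.25],"fingers":-1},{"travel":[0.93,-0.08,0],"rot":[0,0,-0.25],"fingers":-1}]'
python3 -m pendant '[{"travel":[0.3,0.04,0],"rot":[0,0,-0.12],"fingers":-1},{"travel":[0.6,0.08,0],"rot":[0,0,-0.25],"fingers":-1},{"travel":[0.95,0.08,0],"rot":[0,0,-0.25],"fingers":-1},{"travel":[0.95,0.08,0],"rot":[0,0,-0.25],"fingers":-1}]'
python3 -m pendant '[{"travel":[0.3,0.1,0],"rot":[0,0,-0.12],"fingers":-1},{"travel":[0.6,0.2,0],"rot":[0,0,-0.25],"fingers":-1},{"travel":[0.89,0.32,0],"rot":[0,0,-0.255],"fingers":-1},{"travel":[0.89,0.32,0],"rot":[0,0,-0.255],"fingers":-1}]'
python3 -m pendant '[{"travel":[0.35,0.24,0],"rot":[0,0,0],"fingers":-1},{"travel":[0.7,0.47,0],"rot":[0,0,0],"fingers":-1},{"travel":[0.7,0.47,0],"rot":[0,0,0],"fingers":-1},{"travel":[0.7,0.47,0],"rot":[0,0,0],"fingers":-1}]'
python3 - <<'E'
from h import *
o=look(); t=np.array(env.get_state()["tcp_pos"])
for n in o:
    p,d,X=o[n]; X=X[d>0]; k=(np.hypot(*(X[:,:2]-t[:2]).T)<.11)&(X[:,2]>t[2]+.014)&(X[:,2]<t[2]+.04)
    B=X[k]; print(n,k.sum(), np.round(np.percentile(B[:,2],[5,50,95]),3) if k.any() else "")
    if k.sum()>5: print(line(B))
plan((.4113,.3682,.194,140.3))
cv2.imwrite("pics/c6.png",np.hstack([o["scene"][0][100:340,230:500],o["top"][0][100:340,60:330]]).repeat(1,0))
E
```

```text
clock: 28.35
tcp_pos: [0.5597, -0.277, 0.3425]
orientation: [0.002, 0.756, 0.655, 0.001]
wrist_force: [2.0, -1.8, -3.6]
finger_gap: 0.0104
grip_force: 88.8
clock: 28.75
tcp_pos: [0.5376, -0.1652, 0.3455]
orientation: [-0.003, 0.755, 0.655, -0.0]
wrist_force: [-0.3, -1.9, -4.7]
finger_gap: 0.0106
grip_force: 88.5
clock: 29.15
tcp_pos: [0.5172, -0.0562, 0.3455]
orientation: [-0.003, 0.675, 0.738, -0.0]
wrist_force: [-0.8, -1.5, -4.4]
finger_gap: 0.0104
grip_force: 88.5
clock: 29.55
tcp_pos: [0.4988, 0.0541, 0.3455]
orientation: [-0.002, 0.573, 0.82, 0.0]
wrist_force: [1.1, -1.7, -4.8]
finger_gap: 0.0106
grip_force: 88.4
clock: 29.95
tcp_pos: [0.4682, 0.1642, 0.3456]
orientation: [-0.002, 0.461, 0.888, -0.0]
wrist_force: [0.8, -3.7, -4.9]
finger_gap: 0.0104
grip_force: 88.3
clock: 30.35
tcp_pos: [0.4397, 0.2735, 0.3453]
orientation: [-0.002, 0.339, 0.941, 0.0]
wrist_force: [0.6, -1.4, -5.0]
finger_gap: 0.0105
grip_force: 88.1
clock: 30.75
tcp_pos: [0.4122, 0.3677, 0.3453]
orientation: [-0.001, 0.34, 0.941, -0.002]
wrist_force: [0.4, -1.1, -6.2]
finger_gap: 0.0104
grip_force: 88.9
scene 159 [0.363 0.374 0.382]
(array([0.44026971, 0.34301946]), array([ 0.76959219, -0.63853571]), np.float64(0.11586839313275848))
top 269 [0.364 0.373 0.378]
(array([0.44814642, 0.33438534]), array([-0.79007504,  0.61301014]), np.float64(0.0847027509908668))
t 30.85 now [0.4128 0.3664 0.3462] yaw 140.1 tilt [-0.002 -0.002]
(0.4113, 0.3682, 0.194, 140.3) travel [0.019 0.007 1.268] rot [-0.002  0.    -0.003]
```

View pics/c6.png

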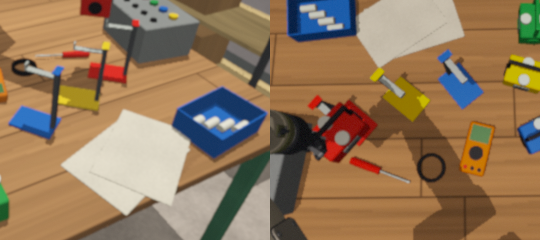

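The held red box is at right (345,130) in the crop, bar across the red hook's line. Before descending I back off to 85 mm, so the box front clears the hook tip.

```bash

python3 -m pendant '[{"travel":[0.019,-0.165,0],"rot":[0,0,0],"fingers":-1},{"travel":[0.019,-0.165,0],"rot":[0,0,0],"fingers":-1},{"travel":[0.019,-0.165,0.3],"rot":[0,0,0],"fingers":-1},{"travel":[0.019,-0.165,0.6],"rot":[0,0,0],"fingers":-1},{"travel":[0.019,-0.165,0.9],"rot":[0,0,0],"fingers":-1},{"travel":[0.019,-0.165,0.9],"rot":[0,0,0],"fingers":-1}]'
python3 -m pendant '[{"travel":[0,0,0.2],"rot":[0,0,0],"fingers":-1},{"travel":[0,0,0.36],"rot":[0,0,0],"fingers":-1},{"travel":[0,0,0.36],"rot":[0,0,0],"fingers":-1}]'
cat >> h.py <<'E'
def held(zoff=.027):
    """bar of the held box, from its top face: centre, direction, tilt"""
    o=look(); t=np.array(env.get_state()["tcp_pos"])
    for n in o:
        p,d,X=o[n]; k=(d>0)&(np.hypot(X[...,0]-t[0],X[...,1]-t[1])<.11)&(abs(X[...,2]-t[2]-zoff)<.02)&(p.max(-1)<75); B=X[k]
        if k.sum()<15: print(n,"few"); continue
        c,v,L=line(B); s=(B[:,:2]-c)@v
        tops=[np.percentile(B[(s>a)&(s<a+.02)][:,2],90).round(4) if ((s>a)&(s<a+.02)).sum()>3 else None for a in np.arange(-.06,.06,.02)]
        print(n,k.sum(),"c",np.round(c,4),"ang",round(np.degrees(np.arctan2(v[1],v[0]))%180,1),"L",round(L,3),"dir",np.round(v,2),"tops",tops)
    return o
E
python3 - <<'E'
from h import *
held(); plan((.4526,.418,.194,140.3),(.4526,.418,.164,140.3))
E
```

```text
clock: 31.45
tcp_pos: [0.3951, 0.3501, 0.2339]
orientation: [-0.003, 0.342, 0.94, -0.005]
wrist_force: [-1.0, -1.1, -4.9]
finger_gap: 0.0107
grip_force: 89.2
clock: 31.75
tcp_pos: [0.3977, 0.3524, 0.1957]
orientation: [-0.001, 0.341, 0.94, -0.001]
wrist_force: [-0.3, -0.4, -4.9]
finger_gap: 0.0107
grip_force: 89.1
scene 87 c [0.4311 0.3255] ang 140.2 L 0.109 dir [ 0.77 -0.64] tops [np.float64(0.2376), np.float64(0.2414), np.float64(0.2277), np.float64(0.2256), np.float64(0.223), np.float64(0.2216)]
top 155 c [0.433  0.3203] ang 142.8 L 0.084 dir [-0.8  0.6] tops [np.float64(0.2218), np.float64(0.2248), np.float64(0.2275), np.float64(0.2282), np.float64(0.23), np.float64(0.2326)]
t 31.85 now [0.3989 0.3534 0.1981] yaw 140.1 tilt [0.001 0.001]
(0.4526, 0.418, 0.194, 140.3) travel [0.002 0.7   0.035] rot [ 0.001  0.001 -0.003]
(0.4526, 0.418, 0.164, 140.3) travel [0.   0.   0.25] rot [0. 0. 0.]
```

The free side sags about 6°, which is acceptable. The bar underside is about 0.215, clear of the tip at 0.201. Sliding over the hook.

```bash

python3 -m pendant '[{"travel":[0,0.15,0],"rot":[0,0,0],"fingers":-1},{"travel":[0,0.3,0],"rot":[0,0,0],"fingers":-1},{"travel":[0,0.45,0],"rot":[0,0,0],"fingers":-1},{"travel":[0,0.6,0],"rot":[0,0,0],"fingers":-1},{"travel":[0,0.7,0],"rot":[0,0,0],"fingers":-1},{"travel":[0,0.7,0],"rot":[0,0,0],"fingers":-1}]'
python3 -m pendant '[{"travel":[0,0,0.08],"rot":[0,0,0],"fingers":-1},{"travel":[0,0,0.15],"rot":[0,0,0],"fingers":-1},{"travel":[0,0,0.15],"rot":[0,0,0],"fingers":-1}]'
python3 - <<'E'
from h import *
o=held(); plan((.4526,.418,.164,140.3))
c=proj('scene',[.478,.397,.19])[0].astype(int);a=proj('top',[.478,.397,.19])[0].astype(int)
f=lambda n,c:cv2.resize(o[n][0][max(c[1]-50,0):c[1]+50,max(c[0]-50,0):c[0]+50],(400,400),interpolation=cv2.INTER_CUBIC)
cv2.imwrite('pics/c7.png',np.hstack([f('scene',c),f('top',a)]))
E
```

```text
clock: 32.45
tcp_pos: [0.454, 0.4197, 0.1984]
orientation: [0.001, 0.341, 0.94, 0.002]
wrist_force: [-0.2, 0.1, -4.9]
finger_gap: 0.011
grip_force: 88.9
clock: 32.75
tcp_pos: [0.4503, 0.4168, 0.1766]
orientation: [-0.001, 0.341, 0.94, -0.002]
wrist_force: [-0.2, -0.6, -6.4]
finger_gap: 0.0107
grip_force: 89.0
scene 135 c [0.4813 0.3965] ang 147.1 L 0.112 dir [ 0.84 -0.54] tops [np.float64(0.2157), np.float64(0.2231), np.float64(0.2101), np.float64(0.2065), np.float64(0.2051), np.float64(0.2029)]
top 158 c [0.4859 0.3851] ang 141.4 L 0.084 dir [-0.78  0.62] tops [np.float64(0.2011), np.float64(0.2033), np.float64(0.207), np.float64(0.208), np.float64(0.2104), np.float64(0.2201)]
t 32.85 now [0.451  0.4174 0.1779] yaw 140.1 tilt [-0.001 -0.001]
(0.4526, 0.418, 0.164, 140.3) travel [-0.007  0.012  0.116] rot [-0.001 -0.    -0.003]
```

View pics/c7.png

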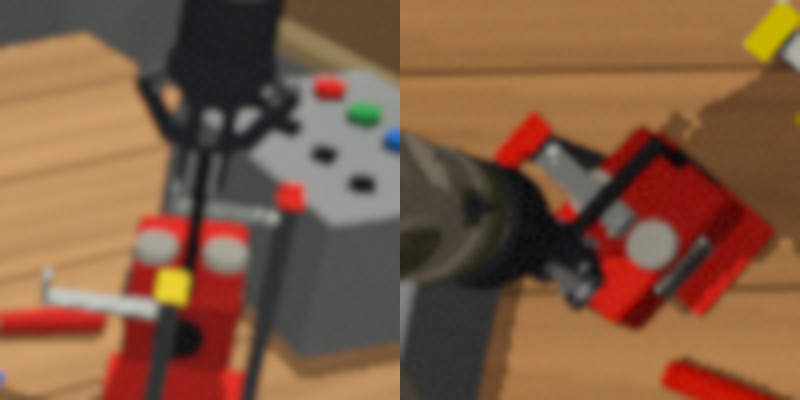

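The red bar crosses the steel hook at right (605,195), tip on the near side and post beyond it. Next I lower until it seats.

```bash

python3 -m pendant '[{"travel":[0,0.01,0.04],"rot":[0,0,0],"fingers":-1},{"travel":[0,0.01,0.075],"rot":[0,0,0],"fingers":-1},{"travel":[0,0.01,0.075],"rot":[0,0,0],"fingers":-1}]'
python3 -m pendant '[{"travel":[0,0,0.02],"rot":[0,0,0],"fingers":-1},{"travel":[0,0,0.035],"rot":[0,0,0],"fingers":-1},{"travel":[0,0,0.035],"rot":[0,0,0],"fingers":-1}]'
python3 -c "
from h import *
held();plan()"
```

```text
clock: 33.15
tcp_pos: [0.4521, 0.4187, 0.1685]
orientation: [-0.0, 0.341, 0.94, -0.001]
wrist_force: [0.3, -0.7, -6.9]
finger_gap: 0.0105
grip_force: 89.0
clock: 33.45
tcp_pos: [0.4525, 0.4192, 0.167]
orientation: [0.001, 0.341, 0.94, 0.001]
wrist_force: [-4.2, -1.0, 3.3]
finger_gap: 0.0103
grip_force: 90.4
scene 141 c [0.4832 0.4061] ang 165.8 L 0.103 dir [ 0.97 -0.24] tops [np.float64(0.2036), np.float64(0.2098), np.float64(0.2048), np.float64(0.1978), np.float64(0.1956), np.float64(0.1943)]
top 148 c [0.4879 0.3868] ang 141.5 L 0.085 dir [-0.78  0.62] tops [np.float64(0.1937), np.float64(0.1948), np.float64(0.1975), np.float64(0.1985), np.float64(0.2001), np.float64(0.2051)]
t 33.55 now [0.4525 0.4192 0.1668] yaw 140.2 tilt [0.001 0.001]
```

Seated: the wrist force went from −5 to +3 N. Next I release and rise.

```bash

python3 -m pendant '[{"travel":[0,0,0],"rot":[0,0,0],"fingers":-0.6},{"travel":[0,0,0],"rot":[0,0,0],"fingers":-0.3},{"travel":[0,0,0],"rot":[0,0,0],"fingers":-0.1},{"travel":[0,0,0],"rot":[0,0,0],"fingers":-0.1},{"travel":[0,0,0],"rot":[0,0,0],"fingers":-0.1}]'
python3 -m pendant '[{"travel":[0,0,-0.2],"rot":[0,0,0],"fingers":-0.1},{"travel":[0,0,-0.5],"rot":[0,0,0],"fingers":-0.1},{"travel":[0,0,-0.9],"rot":[0,0,0],"fingers":-0.1},{"travel":[0,0,-1],"rot":[0,0,0],"fingers":-0.1},{"travel":[0,0,-1],"rot":[0,0,0],"fingers":-0.1}]'
python3 -m pendant '[{"travel":[-0.3,0,-0.4],"rot":[0,0,0],"fingers":-0.1},{"travel":[-0.7,0,-0.4],"rot":[0,0,0],"fingers":-0.1},{"travel":[-1,0,-0.4],"rot":[0,0,0],"fingers":-0.1},{"travel":[-1,0,-0.4],"rot":[0,0,0],"fingers":-0.1}]'
python3 - <<'E'
from h import *
o=look(); plan()
for n in o:
    p,d,X=o[n]; b=np.array([.0015,-.0017])*(1 if n=="scene" else -1)
    k=(d>0)&(np.hypot(X[...,0]-.478,X[...,1]-.397)<.075)&(X[...,2]>.186)&(X[...,2]<.201)&(p.max(-1)<75)
    c,v,L=line(X[k]);s=(X[k][:,:2]-c)@v; print(n,k.sum(),c-b,np.degrees(np.arctan2(v[1],v[0]))%180,L,np.polyfit(s,X[k][:,2],1))
boxes(o,("yellow",))
E
```

```text
clock: 34.05
tcp_pos: [0.4526, 0.419, 0.165]
orientation: [0.0, 0.341, 0.94, -0.0]
wrist_force: [-0.5, 0.3, -0.5]
finger_gap: 0.0382
grip_force: 0.0
clock: 34.55
tcp_pos: [0.4538, 0.4199, 0.2882]
orientation: [0.002, 0.341, 0.94, 0.002]
wrist_force: [-0.2, 0.1, 0.1]
finger_gap: 0.0383
grip_force: 0.0
clock: 34.95
tcp_pos: [0.5481, 0.3385, 0.3304]
orientation: [-0.0, 0.343, 0.939, -0.001]
wrist_force: [-0.4, 1.1, -0.5]
finger_gap: 0.0386
grip_force: 0.0
t 35.05 now [0.5449 0.3411 0.3308] yaw 140.0 tilt [-0.003 -0.001]
scene 78 [0.48320507 0.40323435] 140.89821490256458 0.11692805262410437 [-0.03395408  0.19570509]
top 134 [0.48072556 0.39256803] 140.53997614382772 0.10440564687140245 [-0.03106319  0.19666102]
yellow scene 0.76 [200. 234.] bar [ 0.6312 -0.1474] ang 72.0 L 0.117 z [0.1323 0.1401 0.1431] 311
   cap [ 0.6008 -0.1374] z 0.0825 94
   cap [ 0.6542 -0.1544] z 0.0824 106
yellow top 0.85 [316. 173.] bar [ 0.6232 -0.1416] ang 72.6 L 0.117 z [0.1357 0.1407 0.1437] 189
   cap [ 0.5975 -0.1345] z 0.0819 85
   cap [ 0.6549 -0.1523] z 0.0818 50
yellow top 0.66 [118. 213.] bar [0.5158 0.4361] ang 41.3 L 0.03 z [0.1275 0.1372 0.1465] 20
```

Red hangs with its bar centred on the seat line and only 2° of tilt. Yellow hasn't moved and its caps read 0.082, so both are home. Next is yellow.

```bash
python3 - <<'E'
from h import *
plan((.55,.23,.30,115),(.57,.12,.28,95),(.60,.0,.24,80),(.6355,-.1157,.19,72.7),(.6355,-.1157,.108,72.7))
E
```

```text
t 35.15 now [0.5438 0.3424 0.3318] yaw 140.2 tilt [-0.002 -0.001]
(0.55, 0.23, 0.3, 115) travel [-0.64  -0.686  0.266] rot [-0.002 -0.001  0.42 ]
(0.57, 0.12, 0.28, 95) travel [-0.901 -0.236  0.167] rot [0.    0.    0.333]
(0.6, 0.0, 0.24, 80) travel [-1.018  0.162  0.333] rot [0.   0.   0.25]
(0.6355, -0.1157, 0.19, 72.7) travel [-0.898  0.459  0.417] rot [0.    0.    0.122]
(0.6355, -0.1157, 0.108, 72.7) travel [0.    0.    0.683] rot [0. 0. 0.]
```

```bash

python3 -m pendant '[{"travel":[-0.2,-0.2,0.1],"rot":[0,0,0.14],"fingers":-0.1},{"travel":[-0.4,-0.4,0.2],"rot":[0,0,0.28],"fingers":-0.1},{"travel":[-0.64,-0.686,0.26],"rot":[0,0,0.42],"fingers":-0.1},{"travel":[-0.64,-0.686,0.26],"rot":[0,0,0.42],"fingers":-0.1}]'
python3 -m pendant '[{"travel":[-0.3,-0.1,0.1],"rot":[0,0,0.14],"fingers":-0.1},{"travel":[-0.6,-0.2,0.17],"rot":[0,0,0.28],"fingers":-0.1},{"travel":[-0.9,-0.236,0.17],"rot":[0,0,0.333],"fingers":-0.1},{"travel":[-0.9,-0.236,0.17],"rot":[0,0,0.333],"fingers":-0.1}]'
python3 -m pendant '[{"travel":[-0.3,0.05,0.1],"rot":[0,0,0.12],"fingers":0},{"travel":[-0.6,0.1,0.2],"rot":[0,0,0.25],"fingers":0},{"travel":[-1,0.162,0.333],"rot":[0,0,0.25],"fingers":0},{"travel":[-1,0.162,0.333],"rot":[0,0,0.25],"fingers":0}]'
python3 -m pendant '[{"travel":[-0.3,0.15,0.1],"rot":[0,0,0.122],"fingers":0},{"travel":[-0.6,0.3,0.2],"rot":[0,0,0.122],"fingers":0},{"travel":[-0.9,0.459,0.35],"rot":[0,0,0.122],"fingers":0},{"travel":[-0.9,0.459,0.35],"rot":[0,0,0.122],"fingers":0},{"travel":[-0.9,0.459,0.35],"rot":[0,0,0.122],"fingers":0}]'
python3 - <<'E'
from h import *
boxes(look(),("yellow",))
plan((.6355,-.1157,.108,72.7))
E
```

```text
clock: 35.55
tcp_pos: [0.5489, 0.2266, 0.3005]
orientation: [-0.001, 0.54, 0.842, -0.002]
wrist_force: [-0.8, 1.1, -0.7]
finger_gap: 0.0382
grip_force: 0.0
clock: 35.95
tcp_pos: [0.5711, 0.1179, 0.2812]
orientation: [0.0, 0.677, 0.736, -0.0]
wrist_force: [-0.5, 0.6, 0.6]
finger_gap: 0.0383
grip_force: 0.0
clock: 36.35
tcp_pos: [0.6006, -0.0005, 0.2391]
orientation: [-0.001, 0.767, 0.642, -0.001]
wrist_force: [-0.2, 0.0, -0.4]
finger_gap: 0.0425
grip_force: 0.0
clock: 36.85
tcp_pos: [0.6358, -0.1125, 0.1989]
orientation: [-0.001, 0.805, 0.593, -0.0]
wrist_force: [-0.6, 0.3, 1.1]
finger_gap: 0.0427
grip_force: 0.0
yellow scene 0.67 [187. 233.] bar [ 0.6223 -0.1616] ang 56.5 L 0.132 z [0.132  0.1405 0.1431] 325
t 37.05 now [ 0.6362 -0.1119  0.2007] yaw 72.8 tilt [ 0.001 -0.   ]
(0.6355, -0.1157, 0.108, 72.7) travel [-0.032  0.003  0.773] rot [ 0.001 -0.     0.002]
```

```bash
cat >> h.py <<'E'
def bar(c,z=.136,r=.08,o=None):
    o=o or look()
    for n in o:
        p,d,X=o[n]; b=np.array([.0015,-.0017])*(1 if n=="scene" else -1)
        k=(d>0)&(np.hypot(X[...,0]-c[0],X[...,1]-c[1])<r)&(abs(X[...,2]-z-.003)<.006)&(p.max(-1)<75)
        if k.sum()<10: print(n,"few");continue
        m,v,L=line(X[k]);s=(X[k][:,:2]-m)@v; print(n,k.sum(),np.round(m-b,4),"ang",np.round(np.degrees(np.arctan2(v[1],v[0]))%180,1),"L",L.round(3),"slope,z",np.polyfit(s,X[k][:,2],1).round(4),"dir",v.round(2))
    return o
E
python3 -c "
from h import *
bar((.6266,-.1444))"
```

```text
scene 239 [ 0.6117 -0.1635] ang 71.9 L 0.109 slope,z [-0.0054  0.1402] dir [-0.31 -0.95]
top few
```

```bash
cat >> h.py <<'E'
def whites(c,r=.08):
    o=look()
    for n in o:
        p,d,X=o[n]; b=np.array([.0015,-.0017])*(1 if n=="scene" else -1)
        k=(d>0)&(np.hypot(X[...,0]-c[0],X[...,1]-c[1])<r)&(abs(X[...,2]-.082)<.004)&(p.min(-1)>90)
        m=cv2.connectedComponentsWithStats(k.astype(np.uint8))
        for i in range(1,m[0]):
            if m[2][i,4]>20: w=X[m[1]==i]; print(n,m[2][i,4],np.round((w[:,:2].min(0)+w[:,:2].max(0))/2-b,4),"z",np.median(w[:,2]).round(4))
E
python3 -c "
from h import *
whites((.62,-.155))"
```

```text
scene 102 [ 0.5824 -0.1558] z 0.0822
scene 112 [ 0.6362 -0.1729] z 0.0824
```

Yellow was knocked about (−17, −20) mm and its caps are still home. The new centre is about (0.609, −0.164), so the grasp point is (0.6185, −0.1356), yaw 72.4.

```bash
python3 -c "
from h import *
plan((.6185,-.1356,.108,72.4))"
```

```text
t 37.25 now [ 0.6361 -0.113   0.2004] yaw 72.7 tilt [ 0.001 -0.   ]
(0.6185, -0.1356, 0.108, 72.4) travel [-0.223 -0.085  0.77 ] rot [ 0.001 -0.     0.005]
```

```bash

python3 -m pendant '[{"travel":[-0.22,-0.085,0],"rot":[0,0,0.005],"fingers":0},{"travel":[-0.22,-0.085,0.1],"rot":[0,0,0.005],"fingers":0},{"travel":[-0.22,-0.085,0.4],"rot":[0,0,0.005],"fingers":0},{"travel":[-0.22,-0.085,0.6],"rot":[0,0,0.005],"fingers":0},{"travel":[-0.22,-0.085,0.7],"rot":[0,0,0.005],"fingers":0},{"travel":[-0.22,-0.085,0.77],"rot":[0,0,0.005],"fingers":0},{"travel":[-0.22,-0.085,0.77],"rot":[0,0,0.005],"fingers":0}]'
python3 -c "
from h import *
whites((.61,-.16));bar((.6094,-.1642))"
python3 -m pendant '[{"travel":[0,0,0],"rot":[0,0,0],"fingers":-0.5},{"travel":[0,0,0],"rot":[0,0,0],"fingers":-1},{"travel":[0,0,0],"rot":[0,0,0],"fingers":-1},{"travel":[0,0,0],"rot":[0,0,0],"fingers":-1},{"travel":[0,0,0],"rot":[0,0,0],"fingers":-1},{"travel":[0,0,0],"rot":[0,0,0],"fingers":-1}]' 115
```

```text
clock: 37.95
tcp_pos: [0.6181, -0.1358, 0.1065]
orientation: [-0.001, 0.807, 0.59, -0.0]
wrist_force: [0.3, 0.6, 1.0]
finger_gap: 0.0428
grip_force: 0.0
scene 98 [ 0.5822 -0.1558] z 0.0821
scene 111 [ 0.6361 -0.1732] z 0.0824
scene 217 [ 0.6147 -0.1676] ang 65.3 L 0.113 slope,z [0.0013 0.1401] dir [-0.42 -0.91]
top few
clock: 38.75
tcp_pos: [0.6183, -0.1361, 0.108]
orientation: [0.0, 0.807, 0.59, 0.0]
wrist_force: [-2.5, 1.6, 6.2]
finger_gap: 0.0104
grip_force: 112.1
```

```bash

python3 -m pendant '[{"travel":[0,0,-0.1],"rot":[0,0,0],"fingers":-1},{"travel":[0,0,-0.3],"rot":[0,0,0],"fingers":-1},{"travel":[0,0,-0.6],"rot":[0,0,0],"fingers":-1},{"travel":[0,0,-0.9],"rot":[0,0,0],"fingers":-1},{"travel":[0,0,-1],"rot":[0,0,0],"fingers":-1},{"travel":[0,0,-1],"rot":[0,0,0],"fingers":-1}]'
python3 -c "
from h import *
plan((.58,-.1,.34,80),(.545,-.02,.35,100),(.51,.07,.35,120),(.4753,.1835,.35,140.5))"
```

```text
clock: 39.35
tcp_pos: [0.6195, -0.1365, 0.229]
orientation: [0.002, 0.807, 0.59, 0.001]
wrist_force: [0.4, 0.5, -4.9]
finger_gap: 0.0102
grip_force: 112.5
t 39.35 now [ 0.6195 -0.1365  0.229 ] yaw 72.4 tilt [ 0.004 -0.001]
(0.58, -0.1, 0.34, 80) travel [ 0.19  -0.403 -0.927] rot [ 0.004  0.    -0.127]
(0.545, -0.02, 0.35, 100) travel [ 0.606 -0.403 -0.083] rot [ 0.     0.    -0.333]
(0.51, 0.07, 0.35, 120) travel [ 0.789 -0.157  0.   ] rot [ 0.     0.    -0.333]
(0.4753, 0.1835, 0.35, 140.5) travel [0.964 0.222 0.   ] rot [ 0.     0.    -0.342]
```

```bash

python3 -m pendant '[{"travel":[0.05,-0.1,-0.3],"rot":[0,0,-0.12],"fingers":-1},{"travel":[0.1,-0.2,-0.6],"rot":[0,0,-0.12],"fingers":-1},{"travel":[0.19,-0.4,-0.92],"rot":[0,0,-0.12],"fingers":-1},{"travel":[0.19,-0.4,-0.92],"rot":[0,0,-0.12],"fingers":-1}]'
python3 -m pendant '[{"travel":[0.3,-0.2,-0.08],"rot":[0,0,-0.12],"fingers":-1},{"travel":[0.6,-0.4,-0.08],"rot":[0,0,-0.24],"fingers":-1},{"travel":[0.6,-0.4,-0.08],"rot":[0,0,-0.333],"fingers":-1},{"travel":[0.6,-0.4,-0.08],"rot":[0,0,-0.333],"fingers":-1}]'
python3 -m pendant '[{"travel":[0.3,-0.05,0],"rot":[0,0,-0.12],"fingers":-1},{"travel":[0.6,-0.1,0],"rot":[0,0,-0.24],"fingers":-1},{"travel":[0.79,-0.157,0],"rot":[0,0,-0.333],"fingers":-1},{"travel":[0.79,-0.157,0],"rot":[0,0,-0.333],"fingers":-1}]'
python3 -m pendant '[{"travel":[0.3,0.07,0],"rot":[0,0,-0.12],"fingers":-1},{"travel":[0.6,0.14,0],"rot":[0,0,-0.24],"fingers":-1},{"travel":[0.96,0.222,0],"rot":[0,0,-0.35],"fingers":-1},{"travel":[0.96,0.222,0],"rot":[0,0,-0.35],"fingers":-1},{"travel":[0.96,0.222,0],"rot":[0,0,-0.35],"fingers":-1}]'
python3 -c "
from h import *
held()
plan((.4753,.1835,.196,140.5))"
```

```text
clock: 39.75
tcp_pos: [0.5788, -0.0983, 0.3416]
orientation: [0.002, 0.768, 0.64, 0.001]
wrist_force: [2.2, -1.4, -3.0]
finger_gap: 0.01
grip_force: 112.9
clock: 40.15
tcp_pos: [0.5447, -0.0193, 0.3448]
orientation: [-0.001, 0.645, 0.764, -0.001]
wrist_force: [0.2, 0.2, -4.4]
finger_gap: 0.0097
grip_force: 112.9
clock: 40.55
tcp_pos: [0.5099, 0.0717, 0.3454]
orientation: [-0.002, 0.503, 0.864, -0.0]
wrist_force: [0.9, -1.1, -4.4]
finger_gap: 0.01
grip_force: 113.0
clock: 41.05
tcp_pos: [0.4778, 0.1834, 0.3456]
orientation: [-0.001, 0.339, 0.941, -0.001]
wrist_force: [0.4, -0.5, -5.0]
finger_gap: 0.01
grip_force: 112.9
scene 189 c [0.506  0.1598] ang 141.6 L 0.112 dir [ 0.78 -0.62] tops [np.float64(0.3868), np.float64(0.3907), np.float64(0.381), np.float64(0.3802), np.float64(0.3809), np.float64(0.3799)]
top 160 c [0.4992 0.162 ] ang 141.7 L 0.115 dir [-0.78  0.62] tops [np.float64(0.3802), np.float64(0.3811), np.float64(0.3801), np.float64(0.38), None, np.float64(0.3727)]
t 41.15 now [0.4781 0.1824 0.346 ] yaw 140.3 tilt [-0.001 -0.001]
(0.4753, 0.1835, 0.196, 140.5) travel [ 0.024 -0.006  1.25 ] rot [-0.002 -0.    -0.003]
```

```bash

python3 -m pendant '[{"travel":[0.024,0,0.3],"rot":[0,0,0],"fingers":-1},{"travel":[0.024,0,0.6],"rot":[0,0,0],"fingers":-1},{"travel":[0.024,0,0.9],"rot":[0,0,0],"fingers":-1},{"travel":[0.024,0,0.95],"rot":[0,0,0],"fingers":-1},{"travel":[0.024,0,0.95],"rot":[0,0,0],"fingers":-1}]'
python3 -m pendant '[{"travel":[0,0,0.2],"rot":[0,0,0],"fingers":-1},{"travel":[0,0,0.33],"rot":[0,0,0],"fingers":-1},{"travel":[0,0,0.33],"rot":[0,0,0],"fingers":-1}]'
python3 -c "
from h import *
held()
plan((.5293,.2491,.193,140.5),(.5293,.2491,.164,140.5))"
```

```text
clock: 41.65
tcp_pos: [0.4749, 0.1839, 0.2323]
orientation: [-0.001, 0.339, 0.941, -0.001]
wrist_force: [0.6, -0.2, -3.5]
finger_gap: 0.0101
grip_force: 113.0
clock: 41.95
tcp_pos: [0.4757, 0.1847, 0.1939]
orientation: [-0.0, 0.338, 0.941, -0.0]
wrist_force: [-0.5, -0.5, -4.7]
finger_gap: 0.0101
grip_force: 112.9
scene 121 c [0.506 0.161] ang 140.2 L 0.109 dir [ 0.77 -0.64] tops [np.float64(0.2295), np.float64(0.2379), np.float64(0.2289), np.float64(0.2291), np.float64(0.2289), np.float64(0.2277)]
top 98 c [0.5195 0.147 ] ang 139.7 L 0.06 dir [-0.76  0.65] tops [None, np.float64(0.2301), np.float64(0.2304), np.float64(0.2294), np.float64(0.2308), None]
t 42.05 now [0.4767 0.1851 0.1956] yaw 140.5 tilt [0.003 0.   ]
(0.5293, 0.2491, 0.193, 140.5) travel [0.001 0.691 0.023] rot [ 0.002  0.002 -0.001]
(0.5293, 0.2491, 0.164, 140.5) travel [0.    0.    0.242] rot [0. 0. 0.]
```

```bash

python3 -m pendant '[{"travel":[0,0.15,0],"rot":[0,0,0],"fingers":-1},{"travel":[0,0.3,0],"rot":[0,0,0],"fingers":-1},{"travel":[0,0.45,0],"rot":[0,0,0],"fingers":-1},{"travel":[0,0.6,0],"rot":[0,0,0],"fingers":-1},{"travel":[0,0.69,0],"rot":[0,0,0],"fingers":-1},{"travel":[0,0.69,0],"rot":[0,0,0],"fingers":-1}]'
python3 -m pendant '[{"travel":[0,0,0.08],"rot":[0,0,0],"fingers":-1},{"travel":[0,0,0.15],"rot":[0,0,0],"fingers":-1},{"travel":[0,0,0.15],"rot":[0,0,0],"fingers":-1}]'
python3 - <<'E'
from h import *
o=held(); plan((.5293,.2491,.164,140.5))
c=proj('scene',[.5525,.23,.19])[0].astype(int);a=proj('top',[.5525,.23,.19])[0].astype(int)
f=lambda n,c:cv2.resize(o[n][0][max(c[1]-50,0):c[1]+50,max(c[0]-50,0):c[0]+50],(400,400),interpolation=cv2.INTER_CUBIC)
cv2.imwrite('pics/c8.png',np.hstack([f('scene',c),f('top',a)]))
E
```

```text
clock: 42.65
tcp_pos: [0.5296, 0.2501, 0.1949]
orientation: [0.001, 0.337, 0.941, 0.001]
wrist_force: [-0.0, -0.6, -4.2]
finger_gap: 0.0103
grip_force: 113.0
clock: 42.95
tcp_pos: [0.5262, 0.2482, 0.1737]
orientation: [-0.002, 0.338, 0.941, -0.001]
wrist_force: [-0.3, -0.6, -5.1]
finger_gap: 0.0103
grip_force: 112.9
scene 134 c [0.5427 0.2637] ang 120.0 L 0.184 dir [ 0.5  -0.87] tops [None, None, np.float64(0.2082), np.float64(0.219), np.float64(0.21), np.float64(0.2077)]
top 126 c [0.548  0.2274] ang 141.6 L 0.114 dir [-0.78  0.62] tops [np.float64(0.2097), np.float64(0.2093), np.float64(0.2094), np.float64(0.21), None, np.float64(0.2088)]
t 43.05 now [0.5272 0.2485 0.175 ] yaw 140.5 tilt [-0.001 -0.001]
(0.5293, 0.2491, 0.164, 140.5) travel [-0.011  0.015  0.092] rot [-0.001 -0.001 -0.   ]
```

View pics/c8.png

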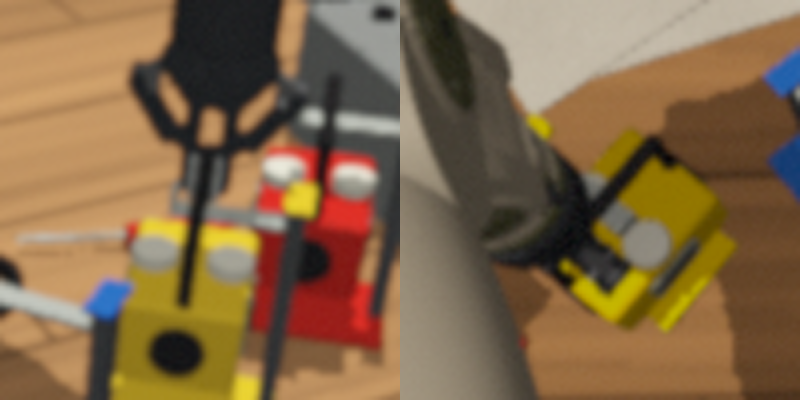

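The yellow bar crosses its hook strip at right (610,200), and red hangs behind it at left (310,200). Now lowering and releasing.

```bash

python3 -m pendant '[{"travel":[0,0.015,0.05],"rot":[0,0,0],"fingers":-1},{"travel":[0,0.015,0.09],"rot":[0,0,0],"fingers":-1},{"travel":[0,0.015,0.09],"rot":[0,0,0],"fingers":-1}]'
python3 -m pendant '[{"travel":[0,0,0.02],"rot":[0,0,0],"fingers":-1},{"travel":[0,0,0.035],"rot":[0,0,0],"fingers":-1},{"travel":[0,0,0.035],"rot":[0,0,0],"fingers":-1}]'
python3 -c "
from h import *
held()"
```

```text
clock: 43.35
tcp_pos: [0.5286, 0.2503, 0.1638]
orientation: [-0.001, 0.338, 0.941, -0.001]
wrist_force: [0.2, 0.4, -4.1]
finger_gap: 0.0103
grip_force: 112.9
clock: 43.65
tcp_pos: [0.5291, 0.2506, 0.1628]
orientation: [0.001, 0.338, 0.941, 0.0]
wrist_force: [-4.2, -1.0, 6.6]
finger_gap: 0.0101
grip_force: 114.6
scene 159 c [0.5528 0.2713] ang 114.8 L 0.187 dir [ 0.42 -0.91] tops [None, None, np.float64(0.1982), np.float64(0.2043), np.float64(0.1986), np.float64(0.1984)]
top 120 c [0.5507 0.2292] ang 141.4 L 0.114 dir [-0.78  0.62] tops [np.float64(0.1983), np.float64(0.1982), np.float64(0.1985), np.float64(0.198), None, np.float64(0.1964)]
```

```bash

python3 -m pendant '[{"travel":[0,0,0],"rot":[0,0,0],"fingers":-0.6},{"travel":[0,0,0],"rot":[0,0,0],"fingers":-0.3},{"travel":[0,0,0],"rot":[0,0,0],"fingers":-0.1},{"travel":[0,0,0],"rot":[0,0,0],"fingers":-0.1},{"travel":[0,0,0],"rot":[0,0,0],"fingers":-0.1}]'
python3 -m pendant '[{"travel":[0,0,-0.2],"rot":[0,0,0],"fingers":-0.1},{"travel":[0,0,-0.5],"rot":[0,0,0],"fingers":-0.1},{"travel":[0,0,-0.9],"rot":[0,0,0],"fingers":-0.1},{"travel":[0,0,-1],"rot":[0,0,0],"fingers":-0.1},{"travel":[0,0,-1],"rot":[0,0,0],"fingers":-0.1}]'
python3 -m pendant '[{"travel":[-0.3,-0.3,0],"rot":[0,0,0.1],"fingers":0},{"travel":[-0.6,-0.6,0],"rot":[0,0,0.2],"fingers":0},{"travel":[-0.8,-0.9,0],"rot":[0,0,0.3],"fingers":0},{"travel":[-0.8,-0.9,0],"rot":[0,0,0.4],"fingers":0},{"travel":[-0.8,-0.9,0],"rot":[0,0,0.4],"fingers":0}]'
python3 - <<'E'
from h import *
bar((.5525,.23),.191); bar((.4395,-.187)); whites((.4395,-.187))
plan((.51,.02,.27,115),(.47,-.08,.24,114),(.43,-.16,.2,114))
E
```

```text
clock: 44.25
tcp_pos: [0.5292, 0.2505, 0.1605]
orientation: [0.0, 0.338, 0.941, -0.0]
wrist_force: [-0.9, -0.2, 0.7]
finger_gap: 0.0385
grip_force: 0.0
clock: 44.75
tcp_pos: [0.5306, 0.251, 0.2834]
orientation: [0.002, 0.338, 0.941, 0.002]
wrist_force: [0.5, 1.4, -0.3]
finger_gap: 0.0385
grip_force: 0.0
clock: 45.25
tcp_pos: [0.5338, 0.1046, 0.2786]
orientation: [-0.001, 0.527, 0.85, -0.001]
wrist_force: [0.0, 0.5, 0.7]
finger_gap: 0.0431
grip_force: 0.0
scene 54 [0.5672 0.2332] ang 133.5 L 0.103 slope,z [-0.0086  0.1959] dir [ 0.69 -0.73]
top few
scene 114 [ 0.4413 -0.1855] ang 113.2 L 0.116 slope,z [0.0079 0.1402] dir [ 0.39 -0.92]
top 127 [ 0.4394 -0.1851] ang 113.2 L 0.115 slope,z [-0.0088  0.1414] dir [-0.39  0.92]
scene 74 [ 0.4133 -0.1987] z 0.0819
scene 85 [ 0.4634 -0.176 ] z 0.0819
top 90 [ 0.4641 -0.1761] z 0.0818
top 100 [ 0.4136 -0.1989] z 0.0813
t 45.55 now [0.5343 0.1071 0.2802] yaw 116.7 tilt [-0.001 -0.   ]
(0.51, 0.02, 0.27, 115) travel [-0.557 -0.507  0.085] rot [-0.001 -0.     0.028]
(0.47, -0.08, 0.24, 114) travel [-0.614 -0.654  0.25 ] rot [0.    0.    0.017]
(0.43, -0.16, 0.2, 114) travel [-0.473 -0.576  0.333] rot [0. 0. 0.]
```

Blue is unmoved with both caps home (0.082). Grasping at (0.4273, −0.1591), yaw 114.

```bash

python3 -m pendant '[{"travel":[-0.28,-0.25,0.08],"rot":[0,0,0.028],"fingers":0},{"travel":[-0.557,-0.507,0.08],"rot":[0,0,0.028],"fingers":0},{"travel":[-0.557,-0.507,0.08],"rot":[0,0,0.028],"fingers":0},{"travel":[-0.557,-0.507,0.08],"rot":[0,0,0.028],"fingers":0}]'
python3 -m pendant '[{"travel":[-0.3,-0.33,0.25],"rot":[0,0,0.017],"fingers":0},{"travel":[-0.614,-0.654,0.25],"rot":[0,0,0.017],"fingers":0},{"travel":[-0.614,-0.654,0.25],"rot":[0,0,0.017],"fingers":0},{"travel":[-0.614,-0.654,0.25],"rot":[0,0,0.017],"fingers":0}]'
python3 -m pendant '[{"travel":[-0.24,-0.29,0.33],"rot":[0,0,0],"fingers":0},{"travel":[-0.473,-0.576,0.33],"rot":[0,0,0],"fingers":0},{"travel":[-0.473,-0.576,0.33],"rot":[0,0,0],"fingers":0},{"travel":[-0.473,-0.576,0.33],"rot":[0,0,0],"fingers":0}]'
python3 - <<'E'
from h import *
whites((.4395,-.187)); bar((.4395,-.187))
plan((.4273,-.1591,.108,114))
E
```

```text
clock: 45.95
tcp_pos: [0.5099, 0.0189, 0.2711]
orientation: [0.0, 0.539, 0.842, 0.0]
wrist_force: [0.1, -0.4, 0.2]
finger_gap: 0.0427
grip_force: 0.0
clock: 46.35
tcp_pos: [0.4695, -0.0811, 0.2408]
orientation: [-0.0, 0.546, 0.838, -0.0]
wrist_force: [0.1, -0.6, 0.5]
finger_gap: 0.0424
grip_force: 0.0
clock: 46.75
tcp_pos: [0.4299, -0.1602, 0.2016]
orientation: [0.0, 0.546, 0.838, 0.0]
wrist_force: [0.0, 0.8, 0.1]
finger_gap: 0.0426
grip_force: 0.0
scene 72 [ 0.4122 -0.1986] z 0.0821
scene 82 [ 0.4637 -0.1761] z 0.0819
scene 139 [ 0.441  -0.1857] ang 113.6 L 0.116 slope,z [0.0039 0.1401] dir [ 0.4  -0.92]
top 41 [ 0.4209 -0.1455] ang 111.0 L 0.027 slope,z [-0.0585  0.1411] dir [-0.36  0.93]
t 46.95 now [ 0.4305 -0.1592  0.202 ] yaw 114.0 tilt [ 0.001 -0.   ]
(0.4273, -0.1591, 0.108, 114) travel [ 0.012 -0.025  0.783] rot [ 0.001  0.001 -0.   ]
```

```bash

python3 -m pendant '[{"travel":[0.012,-0.02,0.2],"rot":[0,0,0],"fingers":0},{"travel":[0.012,-0.02,0.4],"rot":[0,0,0],"fingers":0},{"travel":[0.012,-0.02,0.6],"rot":[0,0,0],"fingers":0},{"travel":[0.012,-0.02,0.7],"rot":[0,0,0],"fingers":0},{"travel":[0.012,-0.02,0.783],"rot":[0,0,0],"fingers":0},{"travel":[0.012,-0.02,0.783],"rot":[0,0,0],"fingers":0}]'
python3 -m pendant '[{"travel":[0,0,0],"rot":[0,0,0],"fingers":-0.5},{"travel":[0,0,0],"rot":[0,0,0],"fingers":-1},{"travel":[0,0,0],"rot":[0,0,0],"fingers":-1},{"travel":[0,0,0],"rot":[0,0,0],"fingers":-1},{"travel":[0,0,0],"rot":[0,0,0],"fingers":-1},{"travel":[0,0,0],"rot":[0,0,0],"fingers":-1}]' 115
python3 -m pendant '[{"travel":[0,0,-0.1],"rot":[0,0,0],"fingers":-1},{"travel":[0,0,-0.3],"rot":[0,0,0],"fingers":-1},{"travel":[0,0,-0.6],"rot":[0,0,0],"fingers":-1},{"travel":[0,0,-0.9],"rot":[0,0,0],"fingers":-1},{"travel":[0,0,-1],"rot":[0,0,0],"fingers":-1},{"travel":[0,0,-1],"rot":[0,0,0],"fingers":-1}]'
python3 -c "
from h import *
plan((.43,-.09,.32,114),(.47,-.02,.33,127.3),(.5052,.0279,.33,127.3),(.5052,.0279,.192,127.3))"
```

```text
clock: 47.55
tcp_pos: [0.4264, -0.159, 0.1066]
orientation: [-0.001, 0.545, 0.838, -0.0]
wrist_force: [-0.8, -0.1, 0.3]
finger_gap: 0.0429
grip_force: 0.0
clock: 48.15
tcp_pos: [0.4269, -0.1606, 0.1085]
orientation: [0.001, 0.546, 0.838, -0.0]
wrist_force: [-1.6, 0.2, 6.3]
finger_gap: 0.0105
grip_force: 112.5
clock: 48.75
tcp_pos: [0.4274, -0.1607, 0.2284]
orientation: [0.002, 0.546, 0.838, 0.0]
wrist_force: [-0.2, -0.6, -4.5]
finger_gap: 0.0101
grip_force: 112.6
t 48.75 now [ 0.4274 -0.1607  0.2284] yaw 113.8 tilt [ 0.003 -0.001]
(0.43, -0.09, 0.32, 114) travel [ 0.529  0.259 -0.764] rot [ 0.002  0.002 -0.003]
(0.47, -0.02, 0.33, 127.3) travel [ 0.397  0.542 -0.083] rot [ 0.     0.    -0.222]
(0.5052, 0.0279, 0.33, 127.3) travel [0.14  0.475 0.   ] rot [0. 0. 0.]
(0.5052, 0.0279, 0.192, 127.3) travel [0.   0.   1.15] rot [0. 0. 0.]
```

```bash

python3 -m pendant '[{"travel":[0.2,0.1,-0.3],"rot":[0,0,0],"fingers":-1},{"travel":[0.35,0.2,-0.6],"rot":[0,0,0],"fingers":-1},{"travel":[0.53,0.26,-0.76],"rot":[0,0,0],"fingers":-1},{"travel":[0.53,0.26,-0.76],"rot":[0,0,0],"fingers":-1}]'
python3 -m pendant '[{"travel":[0.2,0.27,-0.08],"rot":[0,0,-0.11],"fingers":-1},{"travel":[0.4,0.54,-0.08],"rot":[0,0,-0.225],"fingers":-1},{"travel":[0.4,0.54,-0.08],"rot":[0,0,-0.225],"fingers":-1},{"travel":[0.4,0.54,-0.08],"rot":[0,0,-0.225],"fingers":-1}]'
python3 -m pendant '[{"travel":[0.07,0.24,0],"rot":[0,0,0],"fingers":-1},{"travel":[0.14,0.475,0],"rot":[0,0,0],"fingers":-1},{"travel":[0.14,0.475,0],"rot":[0,0,0],"fingers":-1},{"travel":[0.14,0.475,0],"rot":[0,0,0],"fingers":-1}]'
python3 -c "
from h import *
held()
plan((.5052,.0279,.192,127.3))"
```

```text
clock: 49.15
tcp_pos: [0.4296, -0.0874, 0.3192]
orientation: [0.0, 0.545, 0.839, 0.001]
wrist_force: [1.0, -1.7, -5.7]
finger_gap: 0.0101
grip_force: 113.5
clock: 49.55
tcp_pos: [0.4687, -0.0186, 0.3253]
orientation: [-0.002, 0.443, 0.897, -0.001]
wrist_force: [-0.0, -0.0, -5.1]
finger_gap: 0.0097
grip_force: 113.5
clock: 49.95
tcp_pos: [0.5038, 0.0281, 0.3263]
orientation: [-0.002, 0.444, 0.896, -0.001]
wrist_force: [-0.4, 0.4, -5.7]
finger_gap: 0.0102
grip_force: 113.5
scene 221 c [ 0.5318 -0.0032] ang 126.8 L 0.098 dir [ 0.6 -0.8] tops [np.float64(0.3694), np.float64(0.3717), np.float64(0.3607), np.float64(0.3597), np.float64(0.3596), np.float64(0.3584)]
top few
t 50.05 now [0.5037 0.0277 0.3271] yaw 127.2 tilt [-0.002 -0.   ]
(0.5052, 0.0279, 0.192, 127.3) travel [-0.008  0.014  1.126] rot [-0.002 -0.001 -0.001]
```

```bash

python3 -m pendant '[{"travel":[-0.008,0.01,0.3],"rot":[0,0,0],"fingers":-1},{"travel":[-0.008,0.01,0.6],"rot":[0,0,0],"fingers":-1},{"travel":[-0.008,0.01,0.9],"rot":[0,0,0],"fingers":-1},{"travel":[-0.008,0.01,1],"rot":[0,0,0],"fingers":-1},{"travel":[-0.008,0.01,1],"rot":[0,0,0],"fingers":-1}]'
python3 -m pendant '[{"travel":[0,0,0.1],"rot":[0,0,0],"fingers":-1},{"travel":[0,0,0.1],"rot":[0,0,0],"fingers":-1},{"travel":[0,0,0.1],"rot":[0,0,0],"fingers":-1}]'
python3 -c "
from h import *
held()
plan((.5728,.0794,.194,127.3),(.5728,.0794,.162,127.3))"
```

```text
clock: 50.55
tcp_pos: [0.5041, 0.028, 0.2066]
orientation: [-0.002, 0.444, 0.896, -0.001]
wrist_force: [-0.1, 0.6, -5.5]
finger_gap: 0.0103
grip_force: 113.5
clock: 50.85
tcp_pos: [0.5066, 0.0285, 0.1973]
orientation: [0.001, 0.444, 0.896, 0.0]
wrist_force: [0.0, -0.0, -4.6]
finger_gap: 0.0101
grip_force: 113.5
scene 203 c [ 0.5342 -0.0039] ang 126.3 L 0.098 dir [ 0.59 -0.81] tops [np.float64(0.2409), np.float64(0.2416), np.float64(0.2317), np.float64(0.2316), np.float64(0.2312), np.float64(0.2297)]
top few
t 50.95 now [0.5067 0.0285 0.1973] yaw 127.3 tilt [ 0.002 -0.   ]
(0.5728, 0.0794, 0.194, 127.3) travel [0.003 0.695 0.029] rot [0.001 0.001 0.   ]
(0.5728, 0.0794, 0.162, 127.3) travel [0.    0.    0.267] rot [0. 0. 0.]
```

```bash

python3 -m pendant '[{"travel":[0,0.15,0.02],"rot":[0,0,0],"fingers":-1},{"travel":[0,0.3,0.02],"rot":[0,0,0],"fingers":-1},{"travel":[0,0.45,0.02],"rot":[0,0,0],"fingers":-1},{"travel":[0,0.6,0.02],"rot":[0,0,0],"fingers":-1},{"travel":[0,0.695,0.02],"rot":[0,0,0],"fingers":-1},{"travel":[0,0.695,0.02],"rot":[0,0,0],"fingers":-1}]'
python3 -m pendant '[{"travel":[0,0,0.08],"rot":[0,0,0],"fingers":-1},{"travel":[0,0,0.15],"rot":[0,0,0],"fingers":-1},{"travel":[0,0,0.15],"rot":[0,0,0],"fingers":-1}]'
python3 - <<'E'
from h import *
o=held(); plan((.5728,.0794,.162,127.3))
c=proj('scene',[.591,.0555,.19])[0].astype(int);a=proj('top',[.591,.0555,.19])[0].astype(int)
f=lambda n,c:cv2.resize(o[n][0][max(c[1]-50,0):c[1]+50,max(c[0]-50,0):c[0]+50],(400,400),interpolation=cv2.INTER_CUBIC)
cv2.imwrite('pics/c9.png',np.hstack([f('scene',c),f('top',a)]))
E
```

```text
clock: 51.55
tcp_pos: [0.5736, 0.0799, 0.1941]
orientation: [0.001, 0.443, 0.896, 0.0]
wrist_force: [-0.1, 0.1, -5.3]
finger_gap: 0.01
grip_force: 113.6
clock: 51.85
tcp_pos: [0.5704, 0.0787, 0.1738]
orientation: [-0.002, 0.444, 0.896, -0.001]
wrist_force: [-0.5, -0.2, -6.1]
finger_gap: 0.01
grip_force: 113.5
scene 208 c [0.6042 0.0479] ang 122.7 L 0.093 dir [ 0.54 -0.84] tops [np.float64(0.2151), np.float64(0.2197), np.float64(0.2079), np.float64(0.2079), np.float64(0.2082), np.float64(0.2059)]
top 78 c [0.6077 0.0275] ang 127.2 L 0.046 dir [-0.6  0.8] tops [None, np.float64(0.2064), np.float64(0.2089), np.float64(0.2086), None, None]
t 51.95 now [0.5714 0.0787 0.1753] yaw 127.3 tilt [-0.002 -0.   ]
(0.5728, 0.0794, 0.162, 127.3) travel [-0.003  0.013  0.111] rot [-0.001 -0.001 -0.   ]
```

View pics/c9.png

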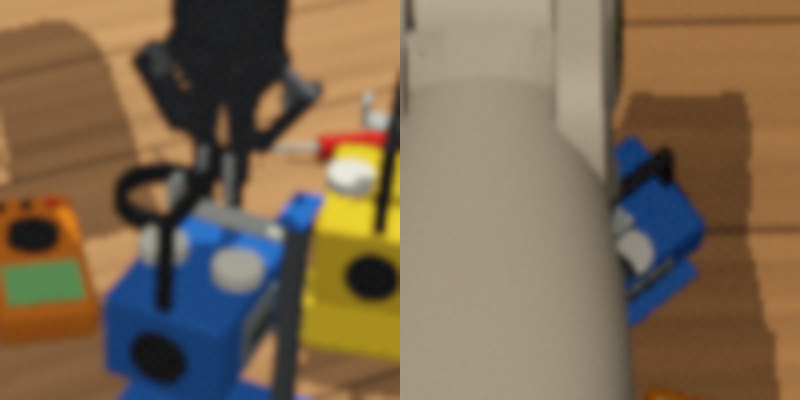

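The scene view shows blue's bar lying across the hook strip at (200,205), with the tip at (180,190) and the post at (295,230). Now lowering.

```bash

python3 -m pendant '[{"travel":[0,0.013,0.05],"rot":[0,0,0],"fingers":-1},{"travel":[0,0.013,0.08],"rot":[0,0,0],"fingers":-1},{"travel":[0,0.013,0.08],"rot":[0,0,0],"fingers":-1}]'
python3 -m pendant '[{"travel":[0,0,0.02],"rot":[0,0,0],"fingers":-1},{"travel":[0,0,0.035],"rot":[0,0,0],"fingers":-1},{"travel":[0,0,0.035],"rot":[0,0,0],"fingers":-1}]'
python3 -c "
from h import *
held()"
```

```text
clock: 52.25
tcp_pos: [0.5731, 0.08, 0.1655]
orientation: [-0.001, 0.444, 0.896, -0.0]
wrist_force: [-0.1, -0.2, -5.3]
finger_gap: 0.0098
grip_force: 113.5
clock: 52.55
tcp_pos: [0.5738, 0.0801, 0.1635]
orientation: [0.001, 0.444, 0.896, 0.0]
wrist_force: [-3.9, 0.9, 1.4]
finger_gap: 0.0098
grip_force: 114.7
scene 221 c [0.6111 0.0521] ang 123.5 L 0.095 dir [ 0.55 -0.83] tops [np.float64(0.206), np.float64(0.2059), np.float64(0.197), np.float64(0.1981), np.float64(0.1985), np.float64(0.1966)]
top 78 c [0.6109 0.0287] ang 126.9 L 0.046 dir [-0.6  0.8] tops [None, np.float64(0.1984), np.float64(0.1988), np.float64(0.1987), np.float64(0.1956), None]
```

```bash

python3 -m pendant '[{"travel":[0,0,0],"rot":[0,0,0],"fingers":-0.6},{"travel":[0,0,0],"rot":[0,0,0],"fingers":-0.3},{"travel":[0,0,0],"rot":[0,0,0],"fingers":-0.1},{"travel":[0,0,0],"rot":[0,0,0],"fingers":-0.1},{"travel":[0,0,0],"rot":[0,0,0],"fingers":-0.1}]'
python3 -m pendant '[{"travel":[0,0,-0.2],"rot":[0,0,0],"fingers":-0.1},{"travel":[0,0,-0.5],"rot":[0,0,0],"fingers":-0.1},{"travel":[0,0,-0.9],"rot":[0,0,0],"fingers":-0.1},{"travel":[0,0,-1],"rot":[0,0,0],"fingers":-0.1},{"travel":[0,0,-1],"rot":[0,0,0],"fingers":-0.1}]'
python3 -m pendant '[{"travel":[-0.3,-0.3,0],"rot":[0,0,0],"fingers":-0.1},{"travel":[-0.6,-0.6,0],"rot":[0,0,0],"fingers":-0.1},{"travel":[-1,-0.9,0],"rot":[0,0,0],"fingers":-0.1},{"travel":[-1,-0.9,0],"rot":[0,0,0],"fingers":-0.1}]'
python3 -m pendant '[{"travel":[-0.3,-0.3,0],"rot":[0,0,0],"fingers":-0.1},{"travel":[-0.6,-0.6,0],"rot":[0,0,0],"fingers":-0.1},{"travel":[-1,-0.6,0],"rot":[0,0,0],"fingers":-0.1},{"travel":[-1,-0.6,0],"rot":[0,0,0],"fingers":-0.1}]'
python3 - <<'E'
from h import *
o=look()
for c in((.591,.0555),(.5525,.23),(.478,.397)): print(c); bar(c,.191,o=o)
cv2.imwrite("pics/c10.png",np.vstack([cv2.resize(o[n][0][s],(640,300),interpolation=cv2.INTER_CUBIC) for n,s in(("scene",np.s_[90:270,150:440]),("top",np.s_[120:300,60:350]))]))
for c in((.591,.0555),(.5525,.23),(.478,.397)):
  for n in o:
    p,d,X=o[n];k=(d>0)&(np.hypot(X[...,0]-c[0],X[...,1]-c[1])<.06)&(abs(X[...,2]-.137)<.012)&(p.min(-1)>90);print(c,n,k.sum(),np.round(np.percentile(X[k][:,2],[20,50,80]),4) if k.any() else "")
E
```

```text
clock: 53.15
tcp_pos: [0.5737, 0.08, 0.1619]
orientation: [0.0, 0.444, 0.896, -0.0]
wrist_force: [0.6, 0.2, -0.1]
finger_gap: 0.0381
grip_force: 0.0
clock: 53.65
tcp_pos: [0.5751, 0.0801, 0.2848]
orientation: [0.003, 0.444, 0.896, 0.001]
wrist_force: [0.1, 0.5, 0.7]
finger_gap: 0.0384
grip_force: 0.0
clock: 54.05
tcp_pos: [0.5595, -0.0849, 0.2796]
orientation: [-0.001, 0.446, 0.895, -0.001]
wrist_force: [0.3, 0.4, 0.6]
finger_gap: 0.0383
grip_force: 0.0
clock: 54.45
tcp_pos: [0.577, -0.2245, 0.2769]
orientation: [-0.002, 0.446, 0.895, -0.0]
wrist_force: [0.4, -0.3, -0.9]
finger_gap: 0.0383
grip_force: 0.0
(0.591, 0.0555)
scene 118 [0.5998 0.0575] ang 126.1 L 0.109 slope,z [0.0034 0.1957] dir [ 0.59 -0.81]
top 148 [0.5895 0.0565] ang 127.7 L 0.113 slope,z [-0.0004  0.1962] dir [-0.61  0.79]
(0.5525, 0.23)
scene 48 [0.5657 0.2325] ang 136.8 L 0.1 slope,z [-0.01    0.1966] dir [ 0.73 -0.68]
top 127 [0.5519 0.2287] ang 140.4 L 0.112 slope,z [0.0012 0.1966] dir [-0.77  0.64]
(0.478, 0.397)
scene 69 [0.4822 0.3995] ang 139.9 L 0.116 slope,z [-0.0243  0.1962] dir [ 0.77 -0.64]
top 151 [0.4772 0.3949] ang 139.6 L 0.112 slope,z [0.0005 0.1961] dir [-0.76  0.65]
(0.591, 0.0555) scene 202 [0.1275 0.1361 0.1375]
(0.591, 0.0555) top 141 [0.1338 0.1362 0.1378]
(0.5525, 0.23) scene 187 [0.1312 0.1364 0.138 ]
(0.5525, 0.23) top 137 [0.134  0.1364 0.1384]
(0.478, 0.397) scene 156 [0.129  0.1364 0.1378]
(0.478, 0.397) top 142 [0.1344 0.1368 0.1384]
```

View pics/c10.png

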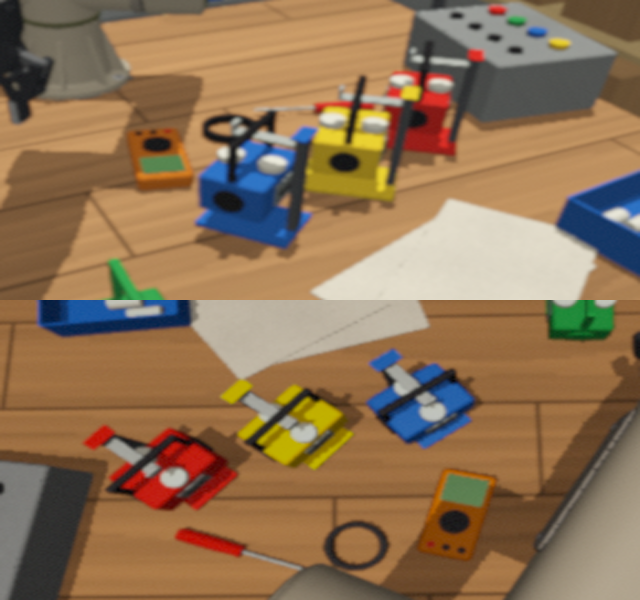

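The picture shows blue (420,400), yellow (290,425) and red (170,470) hanging on their own stands, bars centred. Cap tops read 0.136–0.137, as expected for a hung box with its caps home. The meter, tape and screwdriver look unmoved. Handing in.

```bash
python3 -c "
from workcell import env
print(env.hand_in())"
```

```text
the job is handed in; nothing more can be done
None
```

The red, yellow and blue distributors each hang centred on the hook of their own stand with both dust caps pushed fully home, and the job is handed in; no verdict came back.

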